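# Shut and latch the polishing-kit case

### The arm

A 6-joint arm with a two-finger parallel gripper is mounted at the origin on a cart in front of the work surface, level with it; the furniture and walls round the work are solid. World frame = base frame: x ahead of the robot, y to its left, z up, the work surface at z = 0. Lengths are in m, angles in rad, forces in N, time in s.
With the tool pointing down it reaches from about 0.35 to 0.975 m from the base axis. Payload 4.9 kg.
Tool frame: the origin (TCP) lies midway between the tips of the shut fingers; the grasp point (between the pads) lies 19 mm behind it (manip.pinch_z is the x of the grasp point in the tool frame, in m); x points along the fingers, y is the direction in which the jaws open and shut, and the axes are right-handed (so a half turn about x gives the same grasp; the last joint's range is limited). The gripper opens to 85 mm and grips with 20 to 120 N. Pads are 22 mm wide; open, the fingers measure 114 mm over their backs; the gripper's body (76 mm by 85 mm) begins 54 mm behind the grasp point. The pads swing forward as they close: fully open they stand 13 mm farther back than shut.
Start: joints at [-1.41, 0.053, 1.613, -0, 1.476, -0.119], TCP at [0.173, -0.601, 0.231] pointing down, gripper open.
Joint ranges: [-3.01, 3.01], [-1.01, 2.22], [0.06, 2.58], [-1.02, 4.17], [0.09, 2.62], [-3.14, 3.14]. Speed limits (rad/s): [2.57, 2.57, 3.14, 3.14, 3.14, 3.14].

### API

Orientations are given as a unit quaternion [w, x, y, z].
In Python, from plant import sensors, cams, workorder, manip gives the robot as it stands.
- The arm moves only by the tool drive_tool, never from a script. Its argument "series" is a list of rows, each an object of numbers: "x", "y", "z": the shift along the tool's x, y, z in units of 25 mm (1.0 is 25 mm); "ax", "ay", "az": the turn, a rotation vector about the tool's x, y, z in units of 5 degrees (1.0 is 5 degrees). A call has 1 to 5 rows; each row is the pose to reach, as a shift and turn from the pose commanded when the call began, along the tool's axes at that moment; what a row does not reach only later rows make up. A row lasts 1/12 s, in which the tool goes at most 41.7 mm and 7.16 degrees, less where a joint would pass 70% of its speed; a pose out of reach is approached as far as the arm can. A call with a gripper value outside its range is refused whole. "hand" is the opening, from 0 (shut) to 1 (fully open), set as the call begins (left out, the last holds). The fingers move at their own pace and stop on an object; the grip force is fixed at half the most. Time passes only in rows, so rows that repeat a pose let the fingers close. It gives the time, the measured TCP pose, the force and the opening at its end, in the units of the state.
- sensors.state(): the state, without advancing time (a new reading comes with each control period).
- cams.grab_frame(name): name is "side" or "top" or "wrist"; returns a dict with "img" (384x512x3 uint8, blue, green, red), "camera_matrix" (3x3 intrinsics, pixels), "k1" (the pictures are not rectified: a ray, as slopes to the right and down, at radius r is drawn at 1 + k1 r^2 times it, then the intrinsics apply), "cam_to_world" (4x4, takes a point from camera to world coordinates). Camera axes: x right, y down, z forward; pixel columns grow to the right and rows downward; lengths in m; the calibration is good to about 2 mm. A picture is of the moment at which its call begins. There is no depth.
- workorder.job_done(): hands the job in, once; it reports no verdict.
The state is a dict: "time": time; "joint_pos": joint angles; "joint_vel": joint speeds; "joint_efforts": joint torques, N m; "tool_pos": TCP position; "tool_rot": TCP orientation; "contact_force": force on the tool from outside, world axes, zero at the start; "ft_torque": the same for the moment, N m; "gripper_width": opening from 0.0 (shut) to 1.0 (fully open).
Only numpy, scipy, OpenCV 4.12 (cv2) and the standard library are available. Lean on these libraries where they do the work, as an engineer would, in place of code of your own. Each camera call takes 0.05 s, during which the arm holds its last target.

### The job

Shut and latch the dark blue-grey polishing-kit case: push down the red knob on the knee of its lid stay to break the stay, then lower the lid gently until it is fully shut. Then hook the wire loop of the front latch over the keeper on the lid and press the red-tipped lever down over centre until it is locked fully down at its stop. Leave the brush, the teal box and the white tube where they are.

Things in the scene. Friction and masses are not known exactly. Their poses are not given: they have to be found in the camera images.
- case: Dark blue-grey case with aluminium edges, fixed to the bench: 140 deep (its x), 150 wide (its y), rim 120 high, 154 high with the lid shut. Origin: centre of its underside, on the bench. Its x axis points from its front face (at x = -70, facing the robot) to its rear, z up. The lid hinge runs along its y at x = +70, z = 120. It holds a fixed bur block and wheels, all below the rim.
- lid (a joint): Lid angle in rad: 0 shut on the rim, 1.48 at the start, standing open towards the rear and held by the locked stay. The hinge is stiff: once the stay is broken the lid stays about where it is left and yields to a push of some 2 to 4 N near its front edge. It turns about the case's y axis through x = +70, z = 120.
- lid_push (a point): Point on the outer (top) face of the lid, mid-width, 115 from the hinge axis towards the lid's front edge and 25 short of that edge (the lid is 140 deep, 34 high; the outer face is 34 from the hinge plane). Axes are the lid's: z points out of the outer face, x from front edge to hinge.
- stay_knee (a joint): Knee of the folding stay on the case's right (-y) side: two links of 78, the lower pivoted at case x = -60, z = 108, the upper on the lid. Value in rad: -0.10 locked (just past straight, at its stop), 0 straight, positive when broken, about 2.1 with the lid shut. The lid cannot be lowered while it is locked. Pushing the knob down 15 or more breaks it and draws the lid part-way down.
- stay_knob (a point): On the axis of the red knob standing out sideways from the knee: a bar of diameter 10 along the case's y that begins 7 outside the case's side wall and ends in a 15 ball centred 62 outside it; this point is 57 outside the wall, near the ball. At the start it is at case x = +8, about 146 above the bench. It moves on a circle of radius 78 about the lower pivot (case x = -60, z = 108).
- latch_lever (a joint): Latch lever on the front, rad: 0 locked at its stop, handle towards the robot and 25 degrees below level; grows as the handle rises: 0.44 level, 1.13 is 40 degrees above level, 2.0 upright (stop). Light friction; it stays where it is left. With the loop seated in the keeper it rests near 0.9; pressed down it stiffens (a few N at the handle), passes centre near 0.27 and snaps on to 0.
- lever_pivot (a point): Axis of the lever (along the case's y): mid-width, 26 in front of the front face, 90 above the bench. The loop is pinned to the lever 22 from this axis: straight below it and 3 nearer the case when locked; the pin is 73 degrees round from the handle, on the case side.
- lever_tip (a point): In the middle of the red grip of the lever handle, 42 from the lever axis (52 to its end). The handle is straight, 24 wide (case y), 7 thick at the grip. Press on its upper side here, from above. Lever locked: 38 in front of the axis, 18 below it.
- latch_loop (a joint): Angle of the wire loop on the lever, rad. The loop leans out from vertical, away from the case, by (latch_loop - latch_lever): 0 is upright, 1.57 level towards the robot. Light friction: the loop stays where it is left.
- loop_bar (a point): Middle of the loop's cross bar (along case y). The loop is a U of 5 steel wire: two straight side rails, 45 over their outsides (35 clear between), 66 from lever pin to bar. Axes are the loop's: z runs from pin to bar. Grip it by its two red round finger studs, 11 in diameter, 54 over both, on the rails' outsides 10 below the bar; it pivots freely between them. The lever lies between the rails.
- keeper_seat (a point): Centre of the seated cross bar: lid shut, mid-width, 20 in front of the front face, 135.5 high. The keeper is a steel ledge 28 wide on the lid, top 2.5 under this point; an upturned lip 4 thick stands 5 in front of the point, 5.5 above it, a block 5 behind, 13.5 above it: a 10 slot into which the bar is lowered from above. It yields up to 4 down on a spring. Axes are the lid's (shut: x rearward, z up).
- brush: Flat wooden brush, 187 long, 10 high, lying loose on the bench to the right of the case. Bystander.
- teal_box: Flat teal box with clear lid, 98 x 67 x 28, loose on the bench to the right. Bystander.
- tube: White squeeze tube with green cap, 104 x 31 x 24, lying loose on the bench to the right. Bystander.

How it is judged:
By the outcome, as a careful person would: the job done as asked, in the order asked, and still so for the second after the job is handed in, with the robot touching nothing.
It also fails if it takes over 67 s, if anything falls off the work surface, if the arm or the gripper's body presses on something with over 40 N, if the wrist force passes 120 N, or if a joint passes its speed limit or range.

## Working session

There is one attempt and no reset: what is moved stays moved. The work goes in short steps, Python scripts to look and compute and a tool call to move; the robot and the scene stay as the last step left them, time stands still between calls to the robot, and variables do not carry over. Pictures are saved under pics/ and viewed, and the job is handed in when it is done.

Besides the shell and the picture viewer there is one more tool, called after "Request:" as name([rows], argument=value, ...), one row to a line, values as JSON. drive_tool: Moves the arm, as the interface text tells. Its arguments: {"type":"object","properties":{"series":{"type":"array","items":{"type":"object","properties":{"x":{"type":"number"},"y":{"type":"number"},"z":{"type":"number"},"ax":{"type":"number"},"ay":{"type":"number"},"az":{"type":"number"}}}},"hand":{"type":"number"}},"required":["series"]}

```bash
ls; mkdir -p pics; cat > h.py <<'E'
import numpy as np, cv2
from scipy.spatial.transform import Rotation as R
def snap(name, fn):
    from plant import cams
    f=cams.grab_frame(name); cv2.imwrite(f'pics/{fn}.png',f['img'])
    np.savez(f'pics/{fn}.npz',**{k:np.array(v) for k,v in f.items()})
def load(fn): return np.load(f'pics/{fn}.npz')
def proj(f,p):
    M=np.linalg.inv(f['cam_to_world']); c=(M[:3,:3]@np.atleast_2d(p).T).T+M[:3,3]
    s=c[:,:2]/c[:,2:]; r2=(s**2).sum(1,keepdims=True); s=s*(1+f['k1']*r2)
    K=f['camera_matrix']; return s*[K[0,0],K[1,1]]+[K[0,2],K[1,2]]
def ray(f,uv):
    K=f['camera_matrix']; d=(np.array(uv,float)-[K[0,2],K[1,2]])/[K[0,0],K[1,1]]
    s=d.copy()
    for _ in range(30): s=d/(1+f['k1']*(s@s))
    C=f['cam_to_world']; v=C[:3,:3]@np.array([*s,1]); return C[:3,3],v/np.linalg.norm(v)
def atz(f,uv,z):
    o,v=ray(f,uv); return o+v*(z-o[2])/v[2]
def tri(obs):
    A=0;b=0
    for f,uv in obs:
        o,v=ray(f,uv); P=np.eye(3)-np.outer(v,v); A=A+P; b=b+P@o
    return np.linalg.solve(A,b)
def crop(fn,x0,y0,x1,y1,out):
    im=cv2.imread(f'pics/{fn}.png')[y0:y1,x0:x1]; s=min(800/(x1-x0),600/(y1-y0))
    cv2.imwrite(f'pics/{out}.png',cv2.resize(im,None,fx=s,fy=s,interpolation=cv2.INTER_CUBIC)); print('scale',s)
def st():
    from plant import sensors
    return sensors.state()
def delta(target_pos,target_R=None,s=None):
    """units for a move row from current commanded ~ measured pose"""
    s=s or st(); q=s['tool_rot']; R0=R.from_quat([q[1],q[2],q[3],q[0]])
    d=R0.inv().apply(np.array(target_pos)-s['tool_pos'])/0.025
    a=np.zeros(3) if target_R is None else np.degrees((R0.inv()*target_R).as_rotvec())/5
    return d.round(3),a.round(3)
E
python3 - <<'E'
from h import *
s=st(); print(s)
for n in('side','top','wrist'):
    snap(n,n+'0'); f=load(n+'0'); print(n,f['camera_matrix'].tolist(),f['k1'],f['cam_to_world'].round(3).tolist())
from plant import manip; print({k:getattr(manip,k) for k in dir(manip) if k[0]!='_'})
E
```

```text
pics
{'time': 0.0, 'joint_pos': array([-1.41000959e+00,  5.33708839e-02,  1.61430256e+00, -3.48285621e-05,
        1.47595381e+00, -1.19049138e-01]), 'joint_vel': array([ 0.00110338, -0.0003722 , -0.0006893 ,  0.00037086, -0.00128425,
        0.00046875]), 'joint_efforts': array([-2.69561591e-03, -3.93687415e+01, -3.70181608e+01, -1.99059573e-04,
        7.17474803e-03,  7.45482652e-06]), 'tool_pos': array([ 0.17248601, -0.60008748,  0.23004919]), 'tool_rot': array([-0.09789661, -0.70016875, -0.09933447,  0.70022328]), 'contact_force': array([0.28369556, 0.39651992, 0.36310988]), 'ft_torque': array([ 0.02878028,  0.04520431, -0.0257526 ]), 'gripper_width': 1.001694771558268}
side [[395.6350903043834, 0.0, 258.6088847160895], [0.0, 395.6350903043834, 190.94478268238794], [0.0, 0.0, 1.0]] -0.05173038710995394 [[-0.954, -0.201, 0.224, 0.38], [-0.301, 0.626, -0.72, 0.558], [0.004, -0.754, -0.657, 0.666], [0.0, 0.0, 0.0, 1.0]]
top [[460.9107573477403, 0.0, 254.70838851526355], [0.0, 460.9107573477403, 195.05070779012007], [0.0, 0.0, 1.0]] -0.19277738856108942 [[-0.027, -0.993, 0.115, 0.468], [-1.0, 0.027, -0.003, -0.091], [0.0, -0.115, -0.993, 1.143], [0.0, 0.0, 0.0, 1.0]]
wrist [[330.93232964068255, 0.0, 256.8740412078291], [0.0, 330.93232964068255, 196.06777876239576], [0.0, 0.0, 1.0]] -0.0721924732940421 [[0.275, -0.928, -0.25, 0.236], [-0.961, -0.266, -0.07, -0.582], [-0.002, 0.26, -0.966, 0.373], [0.0, 0.0, 0.0, 1.0]]
{'IKError': <class 'plant.IKError'>, 'pinch_z': -0.0187}
```

View pics/side0.png

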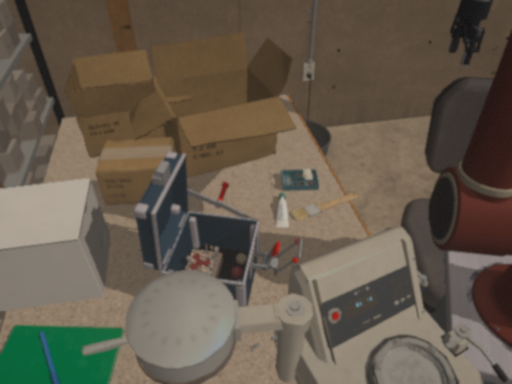

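View pics/top0.png

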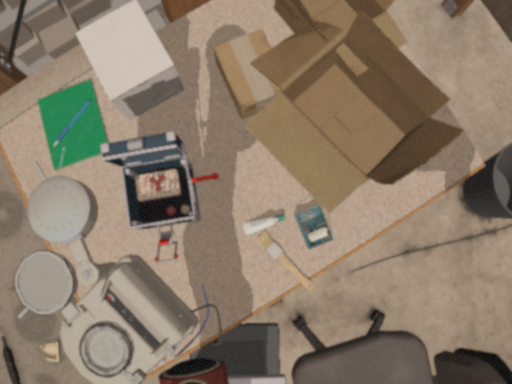

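View pics/wrist0.png

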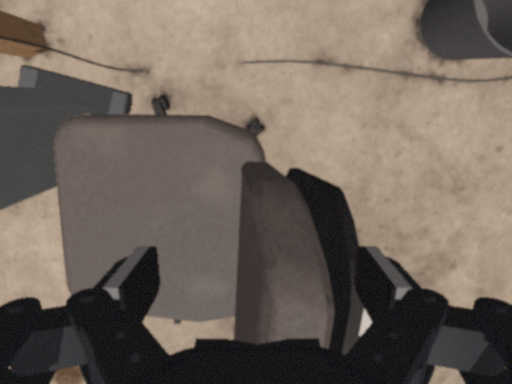

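View pics/t0c.png

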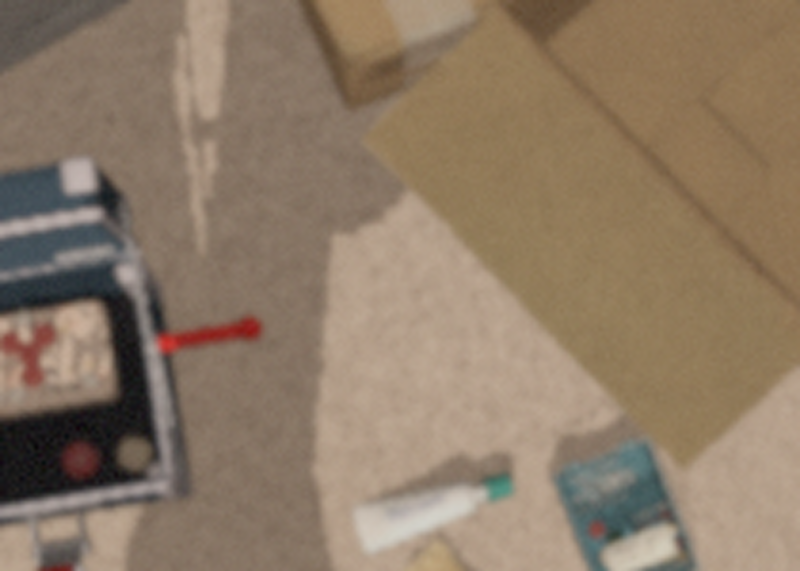

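View pics/s0c.png

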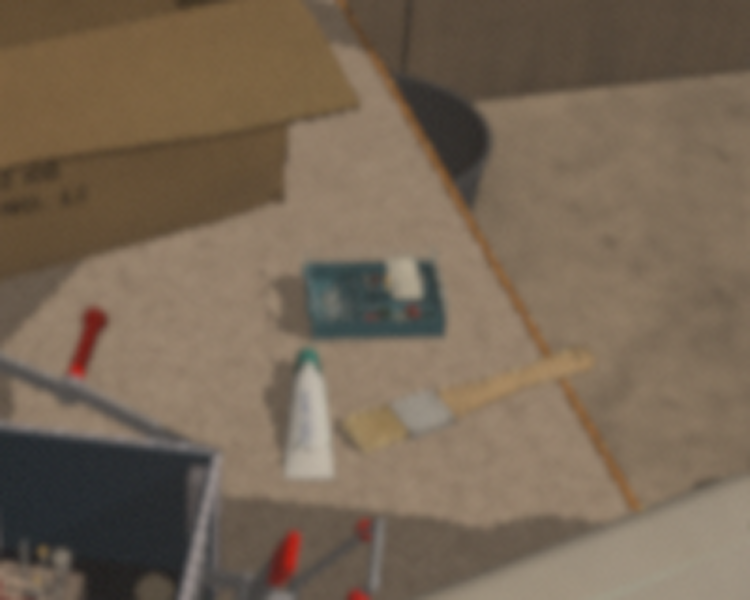

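```bash
python3 -c "
from h import *
crop('top0',95,120,225,270,'t0d');crop('side0',130,140,310,310,'s0d')"
```

```text
scale 4.0
scale 3.5294117647058822
```

View pics/t0d.png

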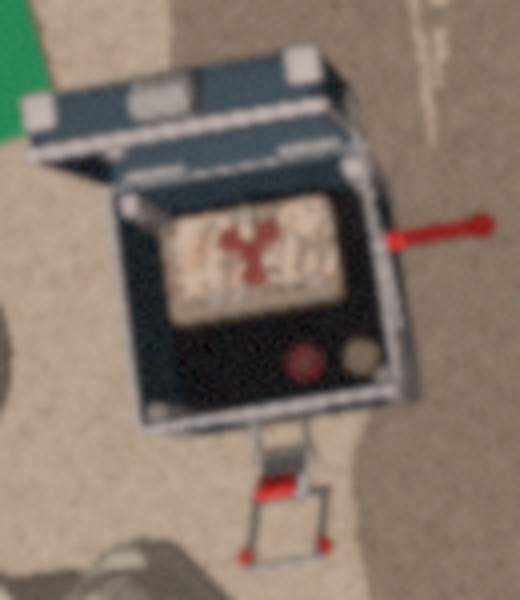

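View pics/s0d.png

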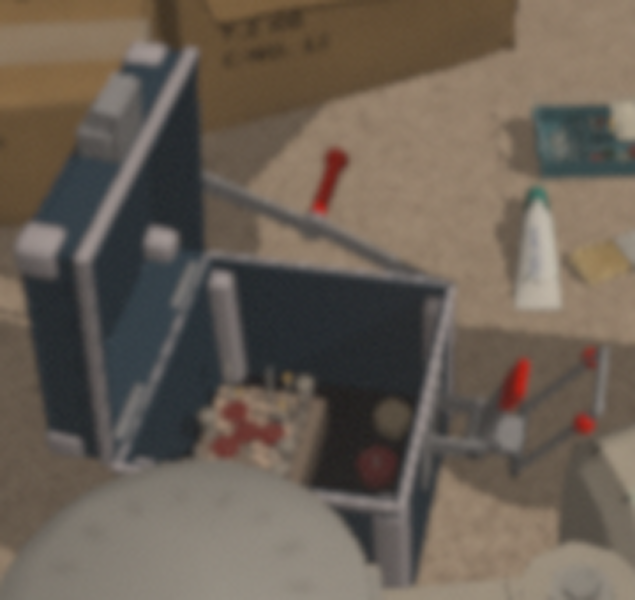

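```bash
cat > fit.py <<'E'
from h import *
from scipy.optimize import least_squares
T=load('top0');S=load('side0')
c=lambda u,v,x0,y0,s:(u/s+x0,v/s+y0)
t=lambda u,v:c(u,v,95,120,4); s=lambda u,v:c(u,v,130,140,600/170)
FL=[-.07,.075,.12];FR=[-.07,-.075,.12];RR=[.07,-.075,.12];BALL=[.008,-.137,.146]
L=[(T,t(143,428),FL),(T,t(403,398),FR),(T,t(485,224),BALL),(T,t(113,197),[.07,.075,.12]),
 (S,s(452,287),FR),(S,s(405,502),FL),(S,s(337,158),BALL)]
def W(p,P):
    P=np.atleast_2d(P);cc,ss=np.cos(p[2]),np.sin(p[2])
    return np.c_[p[0]+cc*P[:,0]-ss*P[:,1],p[1]+ss*P[:,0]+cc*P[:,1],P[:,2]]
def res(p): return np.concatenate([(proj(f,W(p,P))[0]-uv) for f,uv,P in L])
if __name__=='__main__':
    print('tri FR',tri([(T,L[1][1]),(S,L[4][1])]),'FL',tri([(T,L[0][1]),(S,L[5][1])]),'ball',tri([(T,L[2][1]),(S,L[6][1])]))
    r=least_squares(res,[.45,.15,0],loss='soft_l1'); print(r.x,np.degrees(r.x[2])); print(res(r.x).reshape(-1,2).round(1))
    np.save('case.npy',r.x)
    # latch studs, loop
    A=tri([(T,t(245,558)),(S,s(585,424))]);B=tri([(T,t(325,546)),(S,s(590,356))])
    print('studs L,R?',A,B,np.linalg.norm(A-B))
    tip=tri([(T,t(278,488)),(S,s(518,378))]);print('grip',tip)
    def C(P): 
        d=P-np.array([*r.x[:2],0]);cc,ss=np.cos(r.x[2]),np.sin(r.x[2]);return np.array([cc*d[0]+ss*d[1],-ss*d[0]+cc*d[1],d[2]]).round(4)
    print('case frame',C(A),C(B),C(tip))
E
python3 fit.py
```

```text
tri FR [0.53826161 0.03964427 0.11444622] FL [0.519924   0.18636048 0.11831876] ball [ 0.62762411 -0.01124402  0.14422394]
[0.5985705  0.12324361 0.14775577] 8.465781963087734
[[-0.4  1.3]
 [-0.3 -2.5]
 [-0.1  0.3]
 [-1.4 -1.4]
 [ 0.8 -2.3]
 [-0.  -0.1]
 [ 0.4 -0.5]]
studs L,R? [0.4472143  0.12578567 0.13205949] [0.45412055 0.08136763 0.13136103] 0.044957169361310105
grip [0.48579018 0.10695683 0.13158651]
case frame [-0.1493  0.0248  0.1321] [-0.149  -0.0202  0.1314] [-0.1139  0.0005  0.1316]
```

```bash
python3 - <<'E'
from h import *; from fit import *
p=np.load('case.npy')
s=st();q=s['tool_rot'];print('tool axes cols\n',R.from_quat([q[1],q[2],q[3],q[0]]).as_matrix().round(3))
# stay linkage
from scipy.optimize import brentq
r=np.hypot(9.5,57);off=np.radians(14.7)
def U(phi): a=np.pi-phi-off; return np.array([70+r*np.cos(a),120+r*np.sin(a)])
for phi in np.arange(1.48,-.01,-.1):
    u=U(phi);l=np.array([-60,108.]);d=u-l;n=np.linalg.norm(d);h=np.sqrt(max(78**2-n*n/4,0));pp=np.array([d[1],-d[0]])/n
    k=(u+l)/2+h*pp;print(round(phi,2),'knee',k.round(1),'lidpush',(np.array([70-115*np.cos(phi)+34*np.sin(phi),120+115*np.sin(phi)+34*np.cos(phi)])).round())
for n,tp,sp in [('lamp',(60,210),(180,330)),('lampjoint',(88,272),(291,306))]: print(n,tri([(T,tp),(S,sp)]))
for n,P in [('knob',[.008,-.132,.146]),('lidpush',[-.045,0,.154]),('seat',[-.09,0,.1355]),('tip',[-.134,0,.072])]: print(n,W(p,P).round(4))
for n,uv in [('tube',(262,223)),('tealcorner',(303,212)),('brush',(262,237)),('machine',(130,262)),('machine2',(190,320))]: print(n,atz(T,uv,.03).round(3))
E
```

```text
tool axes cols
 [[-0.     0.276 -0.961]
 [ 0.002 -0.961 -0.276]
 [-1.    -0.002 -0.   ]]
1.48 knee [ 12.  137.9] lidpush [ 93. 238.]
1.38 knee [ 16.1 125.2] lidpush [ 82. 239.]
1.28 knee [ 17.3 118.5] lidpush [ 70. 240.]
1.18 knee [ 17.8 113.2] lidpush [ 58. 239.]
1.08 knee [ 18.  108.4] lidpush [ 46. 237.]
0.98 knee [ 17.9 104. ] lidpush [ 34. 234.]
0.88 knee [17.6 99.7] lidpush [ 23. 230.]
0.78 knee [17.  95.4] lidpush [ 12. 225.]
0.68 knee [16.1 91.1] lidpush [  2. 219.]
0.58 knee [15.  86.6] lidpush [ -8. 211.]
0.48 knee [13.5 82. ] lidpush [-16. 203.]
0.38 knee [11.7 77.3] lidpush [-24. 194.]
0.28 knee [ 9.4 72.3] lidpush [-31. 184.]
0.18 knee [ 6.5 67.2] lidpush [-37. 174.]
0.08 knee [ 3.  62.1] lidpush [-42. 163.]
lamp [0.55829716 0.32912281 0.18284794]
lampjoint [0.42516628 0.25844685 0.19867651]
knob [[ 0.6259 -0.0061  0.146 ]]
lidpush [[0.5541 0.1166 0.154 ]]
seat [[0.5096 0.11   0.1355]]
tip [[0.466  0.1035 0.072 ]]
tube [ 0.528 -0.111  0.03 ]
tealcorner [ 0.552 -0.211  0.03 ]
brush [ 0.494 -0.11   0.03 ]
machine [0.44  0.213 0.03 ]
machine2 [0.299 0.068 0.03 ]
```

Request:
drive_tool([
  {"x": 0,"y": -4.47,"z": -6,"ax": 1.5},
  {"x": 0,"y": -4.47,"z": -6,"ax": 1.5},
  {"x": 0,"y": -4.47,"z": -6,"ax": 1.5},
  {"x": 0,"y": -4.47,"z": -6,"ax": 1.5},
  {"x": 0,"y": -4.47,"z": -6,"ax": 1.5},
], hand=0)

```text
schema error: expected keys x, y, z, ax, ay, az
```

```bash
cat > go.py <<'E'
import sys
from h import *
p=np.load('case.npy')
def RT(pitch=0,yaw=0):
    # tool down, y along case -y; pitch>0 tilts so that fingers point forward(+case x)
    th=p[2]+np.radians(yaw); 
    ex=np.array([0,0,-1.]);ey=np.array([np.sin(th),-np.cos(th),0]);ez=np.cross(ex,ey)
    M=R.from_matrix(np.c_[ex,ey,ez])
    return R.from_rotvec(-ey*-1*0+ -np.radians(pitch)*np.array([-np.sin(th),np.cos(th),0]))*M
def W(P):
    cc,ss=np.cos(p[2]),np.sin(p[2]);return np.array([p[0]+cc*P[0]-ss*P[1],p[1]+ss*P[0]+cc*P[1],P[2]])
def C(P):
    d=np.array(P)-[p[0],p[1],0];cc,ss=np.cos(p[2]),np.sin(p[2]);return np.array([cc*d[0]+ss*d[1],-ss*d[0]+cc*d[1],d[2]])
if __name__=='__main__':
    a=[float(x) for x in sys.argv[1:]]; s=st()
    print('t',round(s['time'],2),'case tcp',C(s['tool_pos']).round(4),'F',s['contact_force'].round(1),'w',round(s['gripper_width'],2),'q',s['joint_pos'].round(2))
    pitch=a[3] if len(a)>3 else 0
    d,r=delta(W(a[:3]),RT(pitch),s); print('shift',d,'turn',r)
E
python3 -c "
from go import *
print(RT(30).as_matrix().round(2))"
python3 go.py 0.008 -0.132 0.2
```

```text
[[ 0.49  0.15 -0.86]
 [ 0.07 -0.99 -0.13]
 [-0.87  0.   -0.5 ]]
t 0.15 case tcp [-0.5279 -0.6529  0.2303] F [ 0.3 -0.3  0.1] w 1.0 q [-1.41  0.05  1.61 -0.    1.48 -0.12]
shift [  1.246 -17.829 -23.993] turn [ 1.513e+00 -1.000e-03  1.900e-02]
```

Request:
drive_tool([
  {"x": 0,"y": -4.47,"z": -6,"ax": 1.5,"ay": 0,"az": 0},
  {"x": 0,"y": -4.47,"z": -6,"ax": 1.5,"ay": 0,"az": 0},
  {"x": 0,"y": -4.47,"z": -6,"ax": 1.5,"ay": 0,"az": 0},
  {"x": 0,"y": -4.47,"z": -6,"ax": 1.5,"ay": 0,"az": 0},
  {"x": 0,"y": -4.47,"z": -6,"ax": 1.5,"ay": 0,"az": 0},
], hand=0)

```text
time: 0.57
tool_pos: [0.2878, -0.4485, 0.2308]
tool_rot: [0.053, 0.705, 0.054, -0.705]
contact_force: [0.7, -0.2, 0.4]
gripper_width: 0.295
```

```bash
python3 go.py 0.008 -0.132 0.2
```

```text
t 0.57 case tcp [-0.3916 -0.5197  0.2308] F [ 0.7 -0.2  0.4] w 0.3 q [-1.14 -0.17  1.83  0.    1.49  0.28]
shift [  1.274 -15.453 -16.036] turn [ 0.04  -0.011  0.019]
```

Request:
drive_tool([
  {"x": 0,"y": -15.2,"z": -15.8,"ax": 0,"ay": 0,"az": 0},
  {"x": 0,"y": -15.2,"z": -15.8,"ax": 0,"ay": 0,"az": 0},
  {"x": 0,"y": -15.2,"z": -15.8,"ax": 0,"ay": 0,"az": 0},
  {"x": 0,"y": -15.2,"z": -15.8,"ax": 0,"ay": 0,"az": 0},
  {"x": 0,"y": -15.2,"z": -15.8,"ax": 0,"ay": 0,"az": 0},
])

```text
time: 0.98
tool_pos: [0.4136, -0.2848, 0.2311]
tool_rot: [0.052, 0.705, 0.052, -0.705]
contact_force: [0.4, -1.3, 0.2]
gripper_width: -0.003
```

Request:
drive_tool([
  {"x": 0,"y": -9.4,"z": -9.8,"ax": 0,"ay": 0,"az": 0},
  {"x": 0,"y": -9.4,"z": -9.8,"ax": 0,"ay": 0,"az": 0},
  {"x": 0,"y": -9.4,"z": -9.8,"ax": 0,"ay": 0,"az": 0},
  {"x": 0,"y": -9.4,"z": -9.8,"ax": 0,"ay": 0,"az": 0},
  {"x": 0,"y": -9.4,"z": -9.8,"ax": 0,"ay": 0,"az": 0},
])

```text
time: 1.4
tool_pos: [0.541, -0.1198, 0.2311]
tool_rot: [-0.053, -0.705, -0.053, 0.705]
contact_force: [0.6, -0.5, 0.4]
gripper_width: -0.001
```

```bash
python3 go.py 0.010 -0.132 0.2
```

```text
t 1.4 case tcp [-0.0927 -0.2319  0.2311] F [ 0.6 -0.5  0.4] w -0.0 q [-0.35 -0.12  1.78 -0.    1.48  1.07]
shift [ 1.244 -3.99  -4.114] turn [ 0.016  0.001 -0.001]
```

Request:
drive_tool([
  {"x": 0.5,"y": -3.9,"z": -4.0,"ax": 0,"ay": 0,"az": 0},
  {"x": 0.5,"y": -3.9,"z": -4.0,"ax": 0,"ay": 0,"az": 0},
  {"x": 0.5,"y": -3.9,"z": -4.0,"ax": 0,"ay": 0,"az": 0},
  {"x": 0.5,"y": -3.9,"z": -4.0,"ax": 0,"ay": 0,"az": 0},
  {"x": 0.5,"y": -3.9,"z": -4.0,"ax": 0,"ay": 0,"az": 0},
])

```text
time: 1.82
tool_pos: [0.6254, -0.0076, 0.2175]
tool_rot: [-0.054, -0.704, -0.054, 0.706]
contact_force: [-0.3, -0.5, 0.2]
gripper_width: 0.001
```

```bash
python3 go.py 0.010 -0.132 0.16; python3 -c "
from h import *
for n in('side','top','wrist'): snap(n,n+'1')
crop('side1',130,100,310,235,'s1c');crop('top1',130,120,260,220,'t1c')
"
```

```text
t 1.82 case tcp [ 0.0073 -0.1334  0.2175] F [-0.3 -0.5  0.2] w 0.0 q [-0.13  0.06  1.62  0.    1.46  1.29]
shift [ 2.299 -0.053 -0.112] turn [0.063 0.019 0.012]
scale 4.444444444444445
scale 6.0
```

View pics/s1c.png

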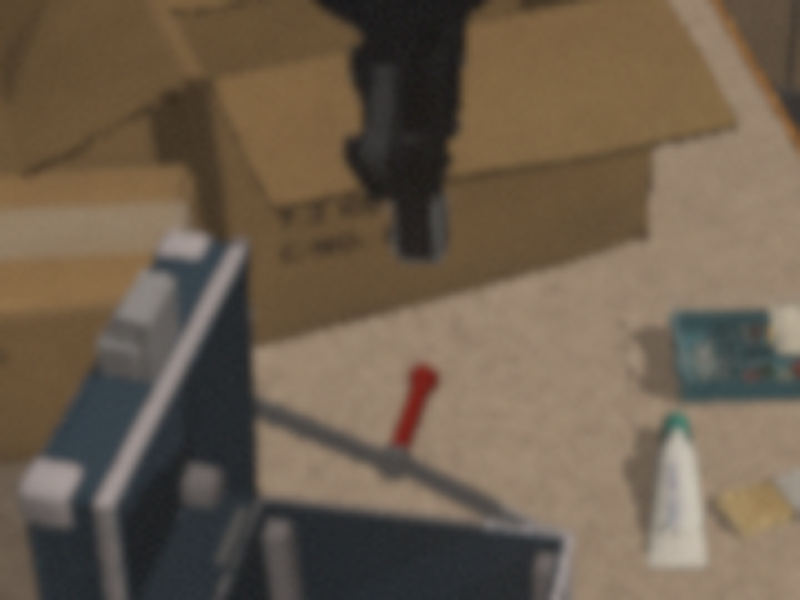

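View pics/wrist1.png

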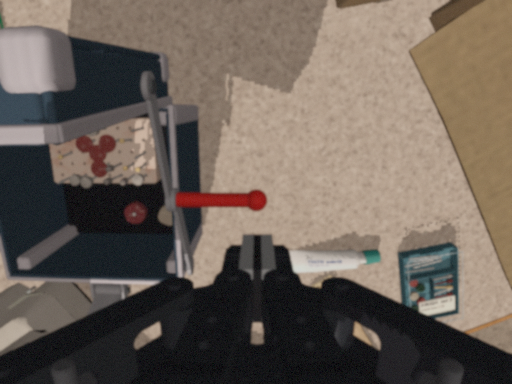

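```bash
python3 -c "
from go import *
Wc=load('wrist1');S=load('side1')
B=tri([(Wc,(258,200)),(S,(225.2,185.7))]);print(C(B), C(tri([(Wc,(258,200)),(load('top0'),(216.25,175.9))])))
print(proj(Wc,W([.008,-.132,.146])),proj(Wc,st()['tool_pos']))
"
```

```text
[ 0.00960601 -0.13688521  0.14199856] [ 0.00951381 -0.13704589  0.14163888]
[[250.78934391 203.8721277 ]] [[258.62823376 253.17128843]]
```

Request:
drive_tool([
  {"x": 1.2,"y": -0.12,"z": -0.25,"ax": 0.05,"ay": 0,"az": 0},
  {"x": 2.2,"y": -0.12,"z": -0.25,"ax": 0.05,"ay": 0,"az": 0},
  {"x": 2.5,"y": -0.12,"z": -0.25,"ax": 0.05,"ay": 0,"az": 0},
  {"x": 2.7,"y": -0.12,"z": -0.25,"ax": 0.05,"ay": 0,"az": 0},
  {"x": 2.9,"y": -0.12,"z": -0.25,"ax": 0.05,"ay": 0,"az": 0},
])

```text
time: 2.38
tool_pos: [0.6304, -0.0078, 0.147]
tool_rot: [0.051, 0.706, 0.05, -0.705]
contact_force: [-0.5, -0.4, 0.4]
gripper_width: 0.002
```

```bash
python3 go.py 0.014 -0.130 0.13
```

```text
t 2.38 case tcp [ 0.0122 -0.1343  0.147 ] F [-0.5 -0.4  0.4] w 0.0 q [-0.13  0.13  1.68 -0.    1.34  1.3 ]
shift [ 0.679 -0.174 -0.072] turn [-0.054 -0.01  -0.005]
```

Request:
drive_tool([
  {"x": 0,"y": -0.12,"z": -0.05,"ax": 0,"ay": 0,"az": 0},
  {"x": 0.2,"y": -0.12,"z": -0.05,"ax": 0,"ay": 0,"az": 0},
  {"x": 0.4,"y": -0.12,"z": -0.05,"ax": 0,"ay": 0,"az": 0},
  {"x": 0.6,"y": -0.12,"z": -0.08,"ax": 0,"ay": 0,"az": 0},
  {"x": 0.8,"y": -0.12,"z": -0.1,"ax": 0,"ay": 0,"az": 0},
])

```text
time: 2.8
tool_pos: [0.636, -0.0033, 0.1298]
tool_rot: [0.052, 0.709, 0.051, -0.702]
contact_force: [5.6, 0.8, 10.0]
gripper_width: 0.001
```

```bash
python3 go.py 0.016 -0.130 0.11
```

```text
t 2.8 case tcp [ 0.0184 -0.1307  0.1298] F [ 5.6  0.8 10. ] w 0.0 q [-0.12  0.15  1.68  0.    1.3   1.3 ]
shift [ 0.79  -0.03   0.103] turn [-0.034 -0.109 -0.021]
```

Request:
drive_tool([
  {"x": 0.2,"y": 0,"z": 0.0,"ax": 0,"ay": 0,"az": 0},
  {"x": 0.4,"y": 0,"z": 0.0,"ax": 0,"ay": 0,"az": 0},
  {"x": 0.6,"y": 0,"z": 0,"ax": 0,"ay": 0,"az": 0},
  {"x": 0.8,"y": 0,"z": 0,"ax": 0,"ay": 0,"az": 0},
  {"x": 1.0,"y": 0,"z": 0,"ax": 0,"ay": 0,"az": 0},
])

```text
time: 3.22
tool_pos: [0.638, -0.0036, 0.1143]
tool_rot: [0.054, 0.709, 0.052, -0.701]
contact_force: [-26.5, 2.6, 58.2]
gripper_width: 0.002
```

```bash
python3 go.py 0.016 -0.130 0.10; python3 -c "
from h import *
snap('side','side2');snap('wrist','wrist2')
crop('side2',130,100,310,235,'s2c')
"
```

```text
t 3.22 case tcp [ 0.0204 -0.1312  0.1143] F [-26.5   2.6  58.2] w 0.0 q [-0.12  0.17  1.69 -0.    1.27  1.3 ]
shift [ 0.57  -0.052  0.182] turn [ 0.019 -0.136 -0.046]
scale 4.444444444444445
```

View pics/s2c.png

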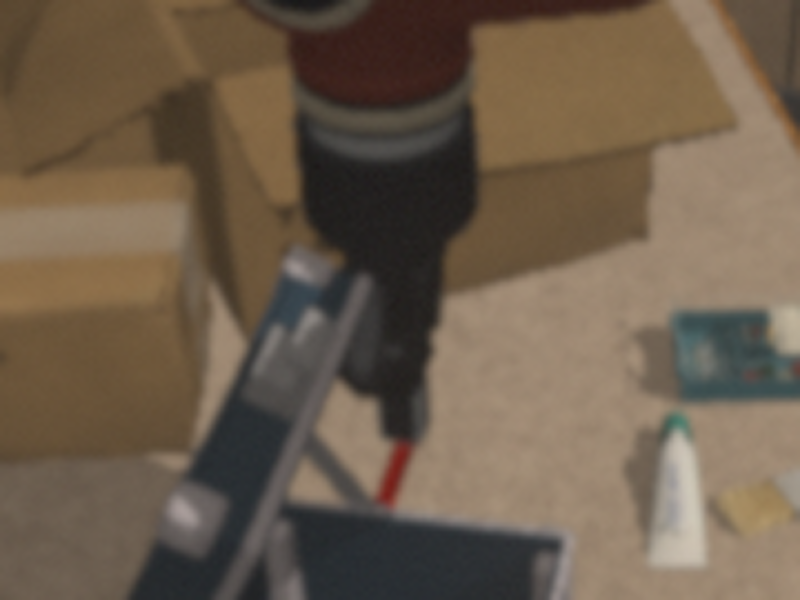

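View pics/wrist2.png

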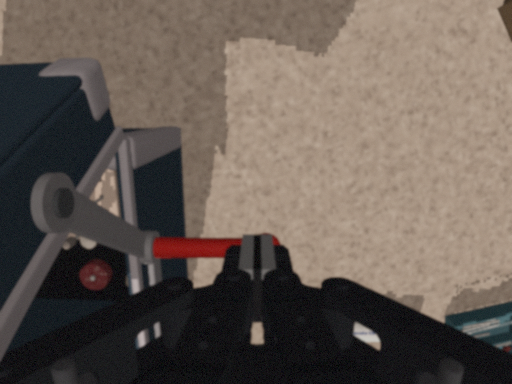

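Request:
drive_tool([
  {"x": -0.2,"y": 0.1,"z": 0,"ax": 0,"ay": 0,"az": 0},
  {"x": -1,"y": 0.4,"z": 0,"ax": 0,"ay": 0,"az": 0},
  {"x": -2.5,"y": 1,"z": 0,"ax": 0,"ay": 0,"az": 0},
  {"x": -4.2,"y": 1,"z": 0,"ax": 0,"ay": 0,"az": 0},
  {"x": -5.8,"y": 1,"z": 0,"ax": 0,"ay": 0,"az": 0},
])

```text
time: 3.73
tool_pos: [0.6352, -0.0285, 0.2471]
tool_rot: [-0.051, -0.704, -0.051, 0.706]
contact_force: [0.9, -0.4, -0.4]
gripper_width: -0.001
```

```bash
python3 go.py 0.06 -0.130 0.30; python3 -c "
from h import *
snap('side','side3');snap('top','top3');snap('wrist','wrist3')
crop('side3',130,100,310,235,'s3c');crop('top3',95,120,225,220,'t3c')
"
```

```text
t 3.73 case tcp [ 0.0139 -0.1555  0.2471] F [ 0.9 -0.4 -0.4] w -0.0 q [-0.16  0.07  1.57 -0.    1.51  1.27]
shift [-2.121 -1.027 -1.835] turn [-0.045  0.026  0.005]
scale 4.444444444444445
scale 6.0
```

View pics/s3c.png

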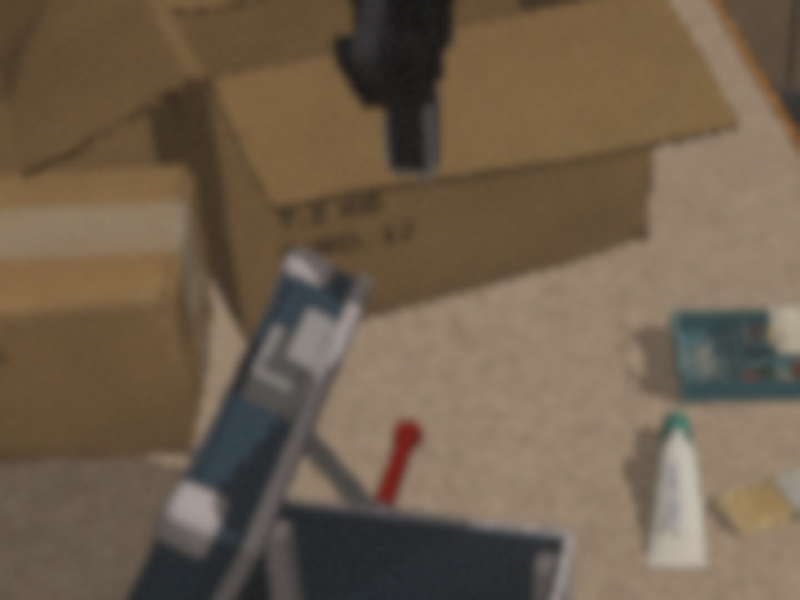

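View pics/t3c.png

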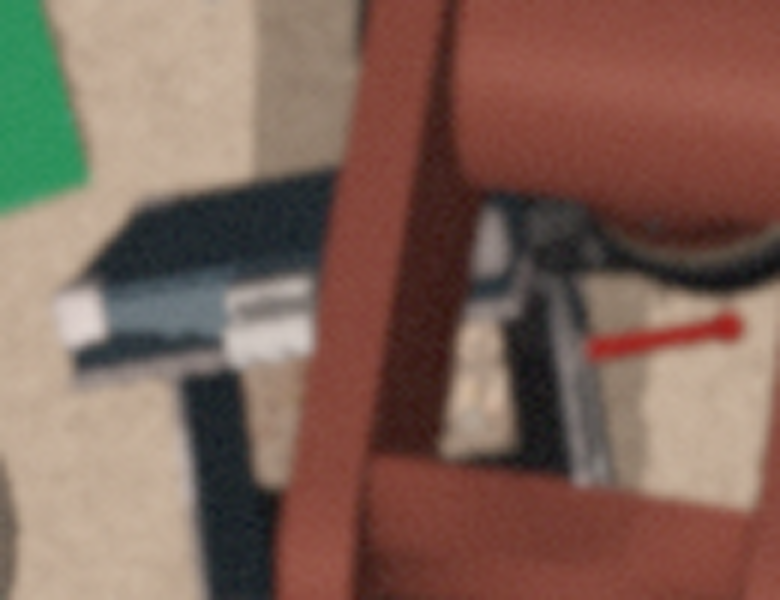

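View pics/wrist3.png

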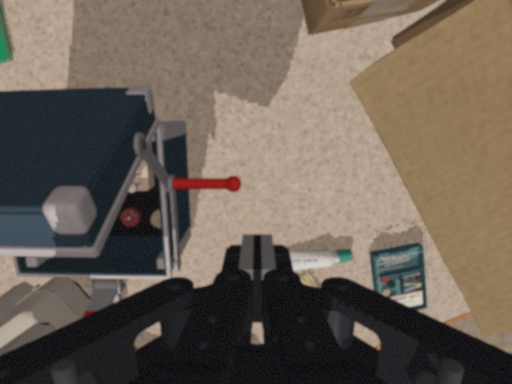

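```bash
python3 -c "
from go import *
S=load('side3')
for ph in np.arange(.8,1.4,.05):
  q=W([.07-.14*np.cos(ph),-.075,.12+.14*np.sin(ph)]);print(round(ph,2),proj(S,q).round(1))
"; python3 go.py .09 -.155 .32;python3 go.py .09 0 .32
```

```text
0.8 [[235.7 176.5]]
0.85 [[232.7 174.2]]
0.9 [[229.7 171.9]]
0.95 [[226.5 169.7]]
1.0 [[223.2 167.6]]
1.05 [[219.7 165.6]]
1.1 [[216.2 163.8]]
1.15 [[212.6 162.1]]
1.2 [[208.9 160.5]]
1.25 [[205.2 159. ]]
1.3 [[201.3 157.7]]
1.35 [[197.5 156.6]]
t 3.88 case tcp [ 0.0171 -0.156   0.2524] F [ 0.1  0.1 -0. ] w 0.0 q [-0.16  0.07  1.56 -0.    1.5   1.27]
shift [-2.679 -0.039 -2.941] turn [-0.036 -0.105 -0.035]
t 3.88 case tcp [ 0.0171 -0.156   0.2524] F [ 0.1  0.1 -0. ] w 0.0 q [-0.16  0.07  1.56 -0.    1.5   1.27]
shift [-2.698 -6.239 -2.921] turn [-0.036 -0.105 -0.035]
```

Request:
drive_tool([
  {"x": -1.4,"y": 0,"z": -1.1,"ax": 0,"ay": 0,"az": 0},
  {"x": -2.6,"y": -0.5,"z": -2.5,"ax": 0,"ay": 0,"az": 0},
  {"x": -2.7,"y": -2.0,"z": -3.2,"ax": 0,"ay": 0,"az": 0},
  {"x": -2.7,"y": -3.6,"z": -3.2,"ax": 0,"ay": 0,"az": 0},
  {"x": -2.7,"y": -5.2,"z": -3.2,"ax": 0,"ay": 0,"az": 0},
])

```text
time: 4.3
tool_pos: [0.6973, 0.1118, 0.3125]
tool_rot: [-0.051, -0.705, -0.051, 0.706]
contact_force: [0.2, 0.8, -0.3]
gripper_width: -0.002
```

Request:
drive_tool([
  {"x": 0.2,"y": -1,"z": 0,"ax": 0,"ay": 0,"az": 0},
  {"x": 1.5,"y": -1,"z": 0,"ax": 0,"ay": 0,"az": 0},
  {"x": 2.8,"y": -1,"z": 0,"ax": 0,"ay": 0,"az": 0},
  {"x": 3.3,"y": -1,"z": 0,"ax": 0,"ay": 0,"az": 0},
  {"x": 3.3,"y": -1,"z": 0,"ax": 0,"ay": 0,"az": 0},
])

```text
time: 4.72
tool_pos: [0.6898, 0.1354, 0.2237]
tool_rot: [-0.051, -0.701, -0.051, 0.71]
contact_force: [0.2, 0.5, -1.2]
gripper_width: -0.002
```

```bash
python3 go.py .07 0 .232; python3 -c "
from h import *
snap('side','side4')
crop('side4',100,60,300,210,'s4c')
"
```

```text
t 4.72 case tcp [ 0.092  -0.0014  0.2237] F [ 0.2  0.5 -1.2] w -0.0 q [ 0.09  0.24  1.41 -0.    1.5   1.51]
shift [-0.32  -0.053  0.884] turn [-0.034  0.139  0.007]
scale 4.0
```

View pics/s4c.png

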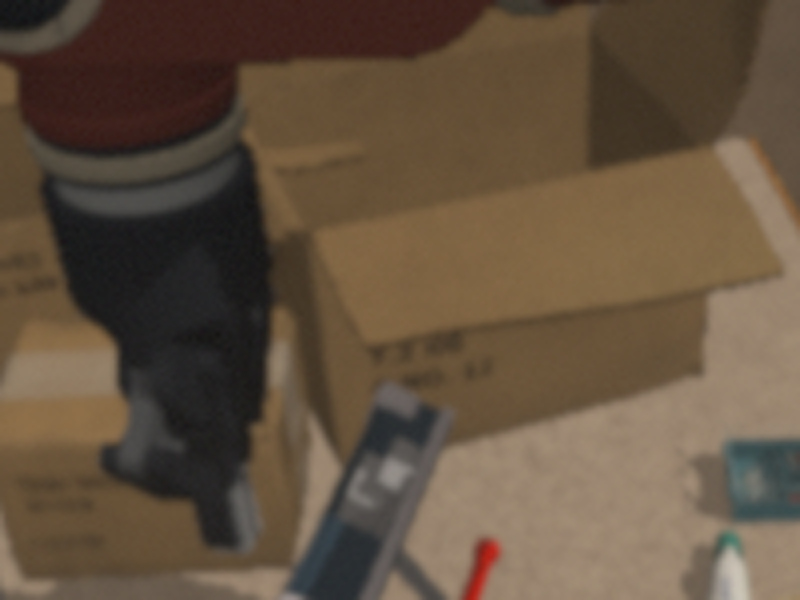

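Request:
drive_tool([
  {"x": -0.52,"y": 0,"z": 0.88,"ax": 0,"ay": 0,"az": 0},
  {"x": -0.56,"y": 0,"z": 1.2,"ax": 0,"ay": 0,"az": 0},
  {"x": -0.56,"y": 0,"z": 1.52,"ax": 0,"ay": 0,"az": 0},
  {"x": -0.48,"y": 0,"z": 1.84,"ax": 0,"ay": 0,"az": 0},
  {"x": -0.36,"y": 0,"z": 2.16,"ax": 0,"ay": 0,"az": 0},
])

```text
time: 5.18
tool_pos: [0.6406, 0.1275, 0.243]
tool_rot: [0.051, 0.707, 0.051, -0.703]
contact_force: [1.5, 0.1, 4.1]
gripper_width: -0.002
```

```bash
python3 go.py .0 0 .215
```

```text
t 5.18 case tcp [ 0.0422 -0.0019  0.243 ] F [1.5 0.1 4.1] w -0.0 q [ 0.08  0.11  1.53 -0.    1.49  1.51]
shift [ 1.111 -0.072  1.696] turn [-0.042 -0.065 -0.004]
```

Request:
drive_tool([
  {"x": 0.28,"y": 0,"z": 0.28,"ax": 0,"ay": 0,"az": 0},
  {"x": 0.52,"y": 0,"z": 0.56,"ax": 0,"ay": 0,"az": 0},
  {"x": 0.8,"y": 0,"z": 0.88,"ax": 0,"ay": 0,"az": 0},
  {"x": 1.04,"y": 0,"z": 1.2,"ax": 0,"ay": 0,"az": 0},
  {"x": 1.28,"y": 0,"z": 1.52,"ax": 0,"ay": 0,"az": 0},
])

```text
time: 5.6
tool_pos: [0.6007, 0.1221, 0.2065]
tool_rot: [-0.051, -0.705, -0.051, 0.706]
contact_force: [1.6, 0.2, 1.6]
gripper_width: -0.001
```

```bash
python3 go.py -.03 0 .18; python3 -c "
from h import *
snap('side','side5')
crop('side5',100,80,300,230,'s5c')
"
```

```text
t 5.6 case tcp [ 0.002  -0.0014  0.2065] F [1.6 0.2 1.6] w -0.0 q [ 0.08  0.04  1.67 -0.    1.44  1.51]
shift [ 1.064 -0.052  1.277] turn [-0.037  0.022  0.001]
scale 4.0
```

View pics/s5c.png

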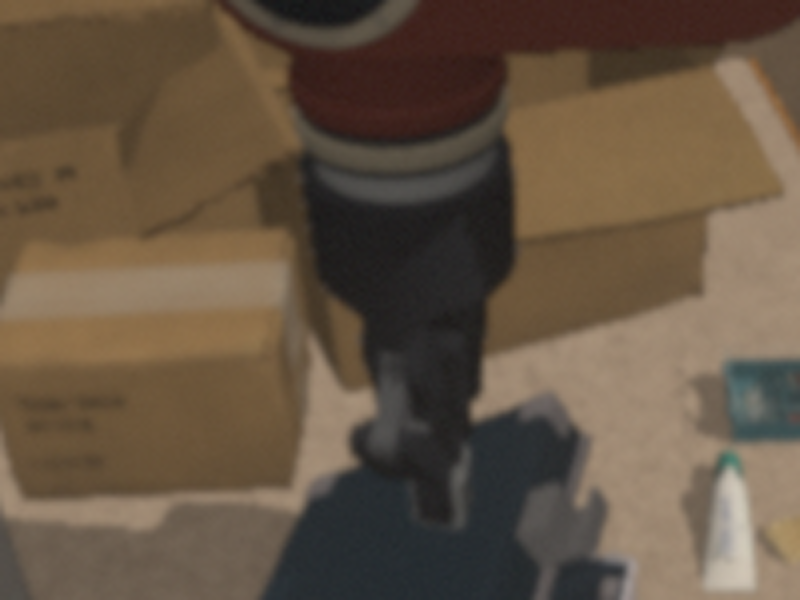

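Request:
drive_tool([
  {"x": 0.3,"y": 0,"z": 0.32,"ax": 0,"ay": 0,"az": 0},
  {"x": 0.6,"y": 0,"z": 0.6,"ax": 0,"ay": 0,"az": 0},
  {"x": 0.9,"y": 0,"z": 0.84,"ax": 0,"ay": 0,"az": 0},
  {"x": 1.2,"y": 0,"z": 1.04,"ax": 0,"ay": 0,"az": 0},
  {"x": 1.45,"y": 0,"z": 1.2,"ax": 0,"ay": 0,"az": 0},
])

```text
time: 6.07
tool_pos: [0.5711, 0.1179, 0.1703]
tool_rot: [-0.051, -0.704, -0.051, 0.706]
contact_force: [0.9, 0.2, 0.4]
gripper_width: -0.002
```

```bash
python3 go.py -.035 0 .154
```

```text
t 6.07 case tcp [-0.028  -0.0013  0.1703] F [0.9 0.2 0.4] w -0.0 q [0.08 0.   1.77 0.   1.37 1.5 ]
shift [ 0.653 -0.05   0.279] turn [-0.037  0.026  0.002]
```

Request:
drive_tool([
  {"x": 0.18,"y": 0,"z": 0.15,"ax": 0,"ay": 0,"az": 0},
  {"x": 0.36,"y": 0,"z": 0.28,"ax": 0,"ay": 0,"az": 0},
  {"x": 0.52,"y": 0,"z": 0.3,"ax": 0,"ay": 0,"az": 0},
  {"x": 0.66,"y": 0,"z": 0.3,"ax": 0,"ay": 0,"az": 0},
  {"x": 0.76,"y": 0,"z": 0.3,"ax": 0,"ay": 0,"az": 0},
])

```text
time: 6.48
tool_pos: [0.5648, 0.1169, 0.154]
tool_rot: [-0.051, -0.705, -0.051, 0.706]
contact_force: [-8.5, -1.8, 14.2]
gripper_width: 0.002
```

```bash
python3 go.py -.035 0 .154; python3 -c "
from h import *
snap('side','side6')
crop('side6',130,140,310,275,'s6c')
"
```

```text
t 6.48 case tcp [-0.0343 -0.0013  0.154 ] F [-8.5 -1.8 14.2] w 0.0 q [ 0.08 -0.    1.8  -0.    1.34  1.5 ]
shift [-0.001 -0.052  0.028] turn [-0.036  0.011  0.   ]
scale 4.444444444444445
```

View pics/s6c.png

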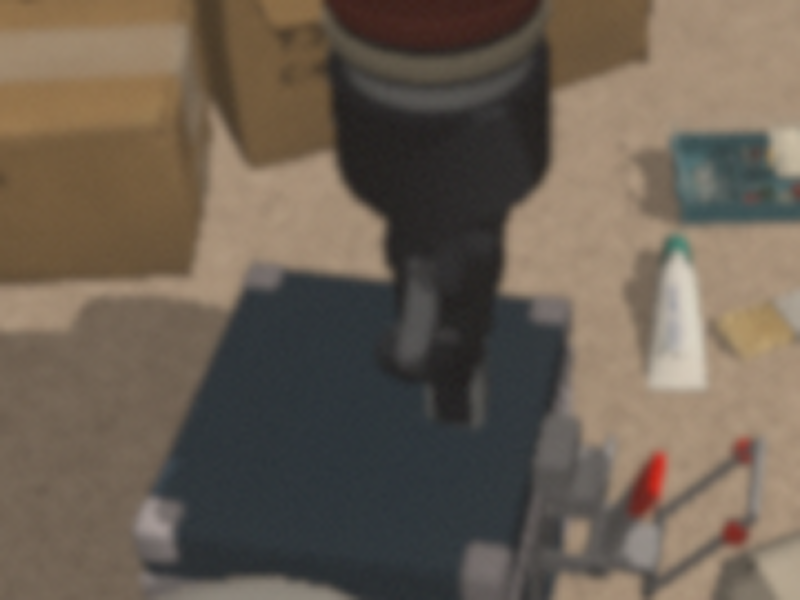

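Request:
drive_tool([
  {"x": -1,"y": 0,"z": 0,"ax": 0,"ay": 0,"az": 0},
  {"x": -2.5,"y": 0,"z": 0.3,"ax": 0,"ay": 0,"az": 0},
  {"x": -4,"y": 0,"z": 1.2,"ax": 0,"ay": 0,"az": 0},
  {"x": -4.2,"y": 0,"z": 2.8,"ax": 0,"ay": 0,"az": 0},
  {"x": -4.2,"y": 0,"z": 4.0,"ax": 0,"ay": 0,"az": 0},
])

```text
time: 6.95
tool_pos: [0.4667, 0.1025, 0.2628]
tool_rot: [0.051, 0.708, 0.051, -0.703]
contact_force: [0.6, -0.2, 0.2]
gripper_width: 0.0
```

Request:
drive_tool([
  {"x": 0,"y": 0,"z": 0.6,"ax": 0,"ay": 0,"az": 0},
  {"x": 0,"y": 0,"z": 0.6,"ax": 0,"ay": 0,"az": 0},
  {"x": 0,"y": 0,"z": 0.6,"ax": 0,"ay": 0,"az": 0},
], hand=1)

```text
time: 7.2
tool_pos: [0.4513, 0.1004, 0.2585]
tool_rot: [0.051, 0.706, 0.051, -0.705]
contact_force: [0.5, -0.6, -1.1]
gripper_width: 0.415
```

```bash
python3 go.py -.149 0 .20; python3 -c "
from h import *
for n in('side','top','wrist'): snap(n,n+'7')
crop('side7',130,140,350,305,'s7c')
"
```

```text
t 7.2 case tcp [-0.149  -0.001   0.2585] F [ 0.5 -0.6 -1.1] w 0.42 q [ 0.06 -0.37  1.94  0.    1.57  1.48]
shift [ 2.341 -0.038  0.005] turn [-0.037 -0.023 -0.002]
scale 3.6363636363636362
```

View pics/s7c.png

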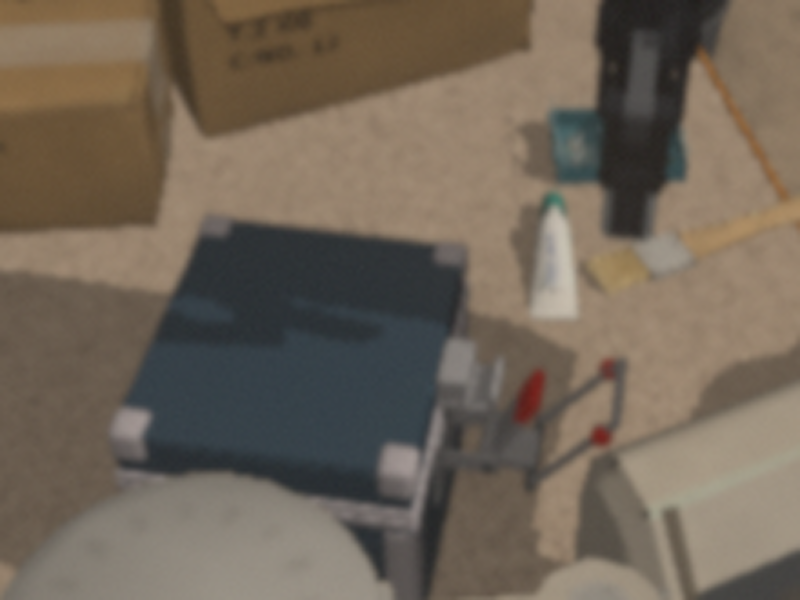

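View pics/wrist7.png

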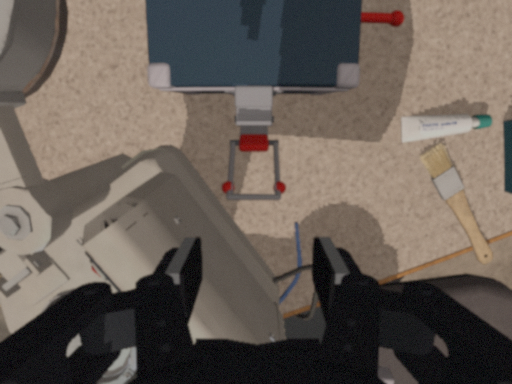

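View pics/top7.png

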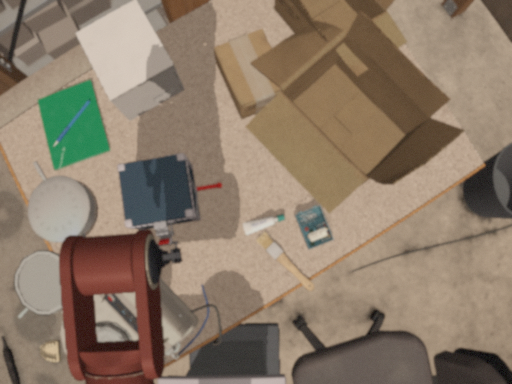

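```bash
python3 -c "
from h import *
crop('wrist7',200,70,320,160+50,'w7c')"; python3 -c "
from go import *
A=load('wrist7');S=load('side7');k=3.63636
s=lambda u,v:(130+u/k,140+v/k)
for n,w,q in [('L',(228,187),s(601,437)),('R',(280,187),s(609,368)),('mach',(178,152),s(615,458)),('mach2',(162,152),s(615,458))]: print(n,C(tri([(A,w),(S,q)])).round(4), tri([(A,w),(S,q)]).round(3), proj(A,tri([(A,w),(S,q)]))-w)
T=load('top7')
o,v=ray(A,(178,152))
"
```

```text
scale 4.285714285714286
L [-0.1484  0.0233  0.1296] [0.448 0.124 0.13 ] [[0.21929023 0.80482735]]
R [-0.1484 -0.0206  0.1298] [0.455 0.081 0.13 ] [[0.22061108 0.75773466]]
mach [-0.1358  0.0566  0.1523] [0.456 0.159 0.152] [[ 4.17111405 27.07440942]]
mach2 [-0.135   0.0656  0.1637] [0.455 0.168 0.164] [[ 4.58266543 29.28757571]]
```

View pics/w7c.png

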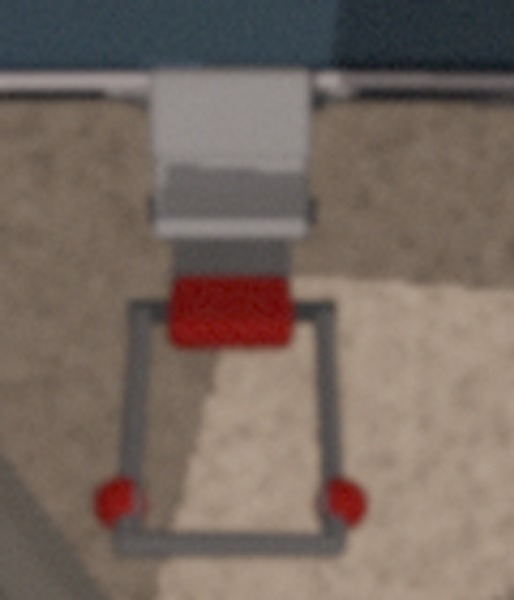

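```bash
python3 -c "
from go import *
A=load('wrist7');S=load('side7');k=3.63636
s=lambda u,v:(130+u/k,140+v/k)
for q in [(615,458),(700,410),(790,362)]:
  for z in (.06,.08,.1,.12,.14): 
    P=atz(S,s(*q),z);print(q,z,C(P).round(3),proj(A,P).round())
for w in [(165,150),(200,180),(240,235),(275,285)]:
  print(w,[C(atz(A,w,z)).round(3)[:2].tolist() for z in (.06,.1,.14)])
"
```

```text
(615, 458) 0.06 [-0.157 -0.021  0.06 ] [[276. 180.]]
(615, 458) 0.08 [-0.157 -0.005  0.08 ] [[261. 184.]]
(615, 458) 0.1 [-0.157  0.011  0.1  ] [[244. 189.]]
(615, 458) 0.12 [-0.157  0.027  0.12 ] [[225. 194.]]
(615, 458) 0.14 [-0.157  0.043  0.14 ] [[204. 201.]]
(700, 410) 0.06 [-0.2   -0.061  0.06 ] [[312. 219.]]
(700, 410) 0.08 [-0.199 -0.044  0.08 ] [[299. 224.]]
(700, 410) 0.1 [-0.197 -0.027  0.1  ] [[284. 229.]]
(700, 410) 0.12 [-0.196 -0.009  0.12 ] [[266. 236.]]
(700, 410) 0.14 [-0.194  0.008  0.14 ] [[247. 243.]]
(790, 362) 0.06 [-0.249 -0.104  0.06 ] [[349. 259.]]
(790, 362) 0.08 [-0.246 -0.086  0.08 ] [[336. 265.]]
(790, 362) 0.1 [-0.243 -0.067  0.1  ] [[323. 272.]]
(790, 362) 0.12 [-0.24  -0.048  0.12 ] [[307. 279.]]
(790, 362) 0.14 [-0.236 -0.03   0.14 ] [[290. 287.]]
(165, 150) [[-0.125, 0.094], [-0.12, 0.083], [-0.115, 0.072]]
(200, 180) [[-0.157, 0.059], [-0.148, 0.052], [-0.139, 0.045]]
(240, 235) [[-0.219, 0.018], [-0.203, 0.016], [-0.187, 0.014]]
(275, 285) [[-0.281, -0.021], [-0.258, -0.019], [-0.234, -0.017]]
```

Request:
drive_tool([
  {"x": 0,"y": 0.88,"z": 1.2,"ax": 0,"ay": 0,"az": 0},
  {"x": 0,"y": 0.88,"z": 1.2,"ax": 0,"ay": 0,"az": 0},
  {"x": 0.8,"y": 0.88,"z": 1.2,"ax": 0,"ay": 0,"az": 0},
  {"x": 1.6,"y": 0.88,"z": 1.2,"ax": 0,"ay": 0,"az": 0},
  {"x": 2.4,"y": 0.88,"z": 1.2,"ax": 0,"ay": 0,"az": 0},
], hand=0)

```text
time: 7.77
tool_pos: [0.4256, 0.0742, 0.1976]
tool_rot: [0.051, 0.706, 0.051, -0.705]
contact_force: [0.6, -0.8, 0.1]
gripper_width: 0.004
```

Request:
drive_tool([
  {"x": 0.7,"y": 0,"z": 0,"ax": 0,"ay": 0,"az": 0},
  {"x": 1.4,"y": 0,"z": 0,"ax": 0,"ay": 0,"az": 0},
  {"x": 1.4,"y": 0,"z": 0,"ax": 0,"ay": 0,"az": 0},
])

```text
time: 8.02
tool_pos: [0.4228, 0.0743, 0.1588]
tool_rot: [-0.051, -0.702, -0.051, 0.708]
contact_force: [-0.7, 0.4, -0.9]
gripper_width: 0.003
```

```bash
python3 go.py -.178 -.023 .122; python3 -c "
from h import *
snap('side','side8');snap('wrist','wrist8')
crop('side8',200,140,350,252,'s8c')
"
```

```text
t 8.02 case tcp [-0.1811 -0.0225  0.1588] F [-0.7  0.4 -0.9] w 0.0 q [ 0.   -0.39  2.12  0.    1.41  1.43]
shift [ 1.47   0.02  -0.135] turn [-0.039  0.089  0.014]
scale 5.333333333333333
```

View pics/s8c.png

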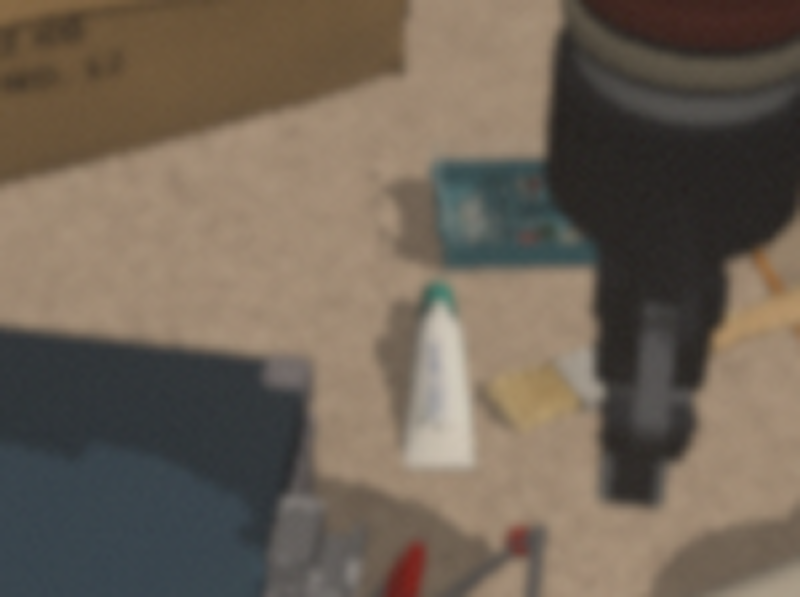

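View pics/wrist8.png

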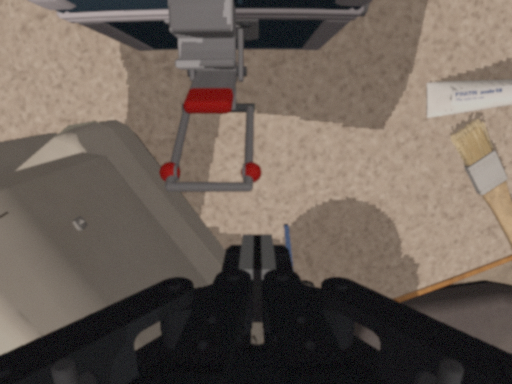

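Request:
drive_tool([
  {"x": 0.7,"y": 0,"z": -0.05,"ax": 0,"ay": 0,"az": 0},
  {"x": 1.4,"y": 0,"z": -0.1,"ax": 0,"ay": 0,"az": 0},
  {"x": 1.4,"y": 0,"z": -0.4,"ax": 0,"ay": 0,"az": 0},
  {"x": 1.3,"y": 0,"z": -0.8,"ax": 0,"ay": 0,"az": 0},
  {"x": 1.2,"y": 0,"z": -1.2,"ax": 0,"ay": 0,"az": 0},
])

```text
time: 8.53
tool_pos: [0.4558, 0.0787, 0.1348]
tool_rot: [0.051, 0.706, 0.051, -0.705]
contact_force: [-0.4, -0.4, -0.3]
gripper_width: 0.003
```

```bash
python3 go.py -.1165 -.023 .140; python3 -c "
from h import *
snap('side','side9');snap('wrist','wrist9')
crop('side9',200,140,350,252,'s9c')
"
```

```text
t 8.53 case tcp [-0.1477 -0.023   0.1348] F [-0.4 -0.4 -0.3] w 0.0 q [ 0.01 -0.27  2.08  0.    1.34  1.44]
shift [-0.208 -0.005 -1.25 ] turn [-0.038 -0.016 -0.001]
scale 5.333333333333333
```

View pics/s9c.png

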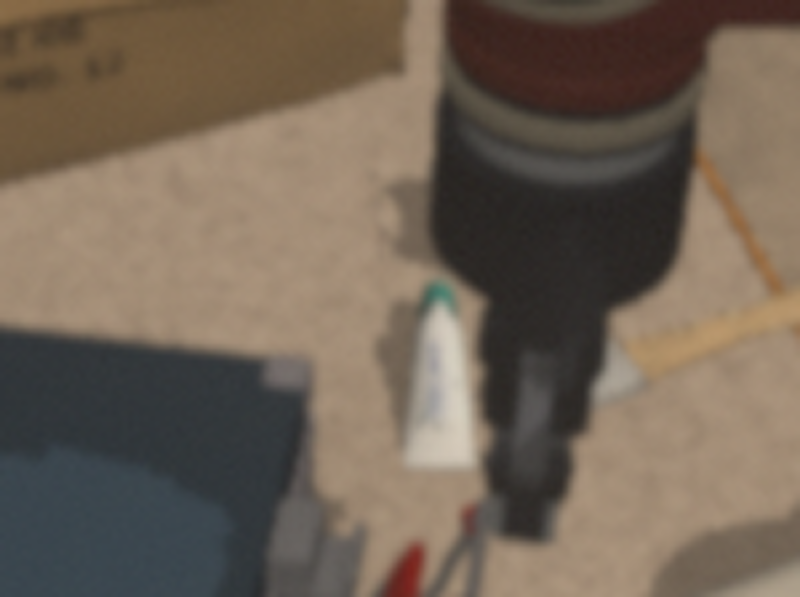

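View pics/wrist9.png

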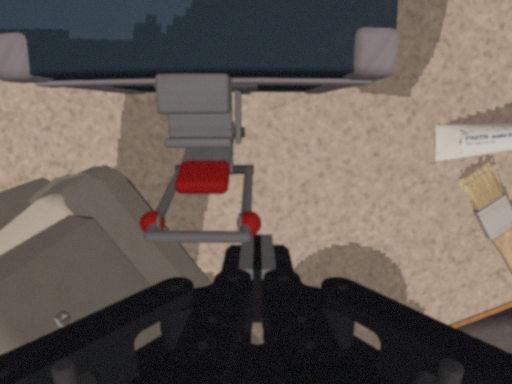

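Request:
drive_tool([
  {"x": 0,"y": -0.08,"z": -0.3,"ax": 0,"ay": 0,"az": 0},
  {"x": -0.1,"y": -0.08,"z": -0.6,"ax": 0,"ay": 0,"az": 0},
  {"x": -0.2,"y": -0.08,"z": -0.9,"ax": 0,"ay": 0,"az": 0},
  {"x": -0.2,"y": -0.08,"z": -1.2,"ax": 0,"ay": 0,"az": 0},
  {"x": -0.2,"y": -0.08,"z": -1.25,"ax": 0,"ay": 0,"az": 0},
])

```text
time: 9.05
tool_pos: [0.4864, 0.0852, 0.1386]
tool_rot: [0.051, 0.706, 0.051, -0.705]
contact_force: [-0.2, -0.2, 0.2]
gripper_width: -0.002
```

```bash
python3 go.py -.1165 -.023 .140; python3 -c "
from h import *
snap('side','side10');snap('wrist','wrist10')
crop('side10',200,140,350,252,'s10c')
"
```

```text
t 9.05 case tcp [-0.1166 -0.0211  0.1386] F [-0.2 -0.2  0.2] w -0.0 q [ 0.02 -0.19  2.    0.    1.33  1.45]
shift [-0.054  0.075 -0.003] turn [-0.036 -0.015 -0.001]
scale 5.333333333333333
```

View pics/s10c.png

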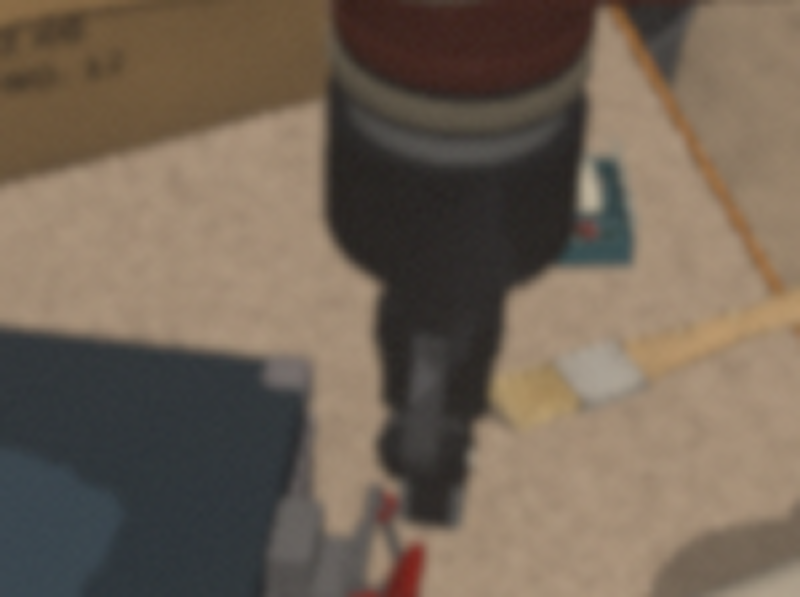

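View pics/wrist10.png

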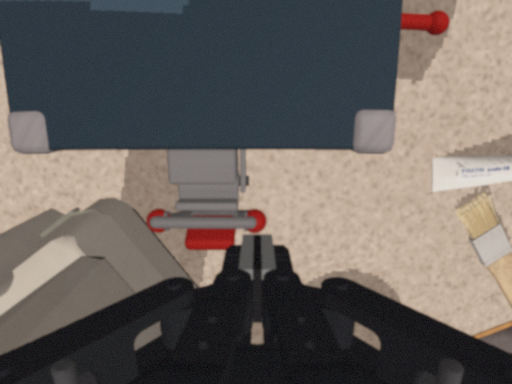

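Request:
drive_tool([
  {"x": -0.2,"y": 0,"z": 0.4,"ax": 0,"ay": 0,"az": 0},
  {"x": -1.5,"y": -0.3,"z": 0.4,"ax": 0,"ay": 0,"az": 0},
  {"x": -2.6,"y": -0.84,"z": 0.2,"ax": 0,"ay": 0,"az": 0},
  {"x": -2.6,"y": -0.84,"z": -0.4,"ax": 0,"ay": 0,"az": 0},
  {"x": -2.6,"y": -0.84,"z": -0.6,"ax": 0,"ay": 0,"az": 0},
], hand=1)

```text
time: 9.57
tool_pos: [0.4987, 0.1086, 0.2056]
tool_rot: [0.051, 0.707, 0.051, -0.703]
contact_force: [-0.4, 0.2, -0.2]
gripper_width: 0.709
```

```bash
python3 go.py -.1 0 .140; python3 -c "
from h import *
snap('side','side11');snap('wrist','wrist11')
crop('side11',200,180,320,270,'s11c');crop('wrist11',190,100,340,212,'w11c')
"
```

```text
t 9.57 case tcp [-1.010e-01  2.000e-04  2.056e-01] F [-0.4  0.2 -0.2] w 0.71 q [ 0.07 -0.21  1.91 -0.    1.44  1.49]
shift [ 2.626  0.006 -0.026] turn [-0.027 -0.06  -0.005]
scale 6.666666666666667
scale 5.333333333333333
```

View pics/s11c.png

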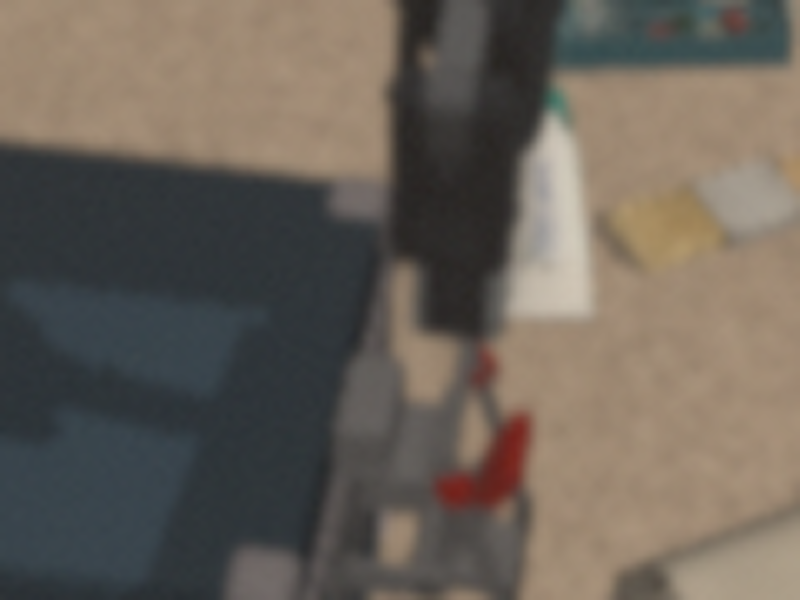

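View pics/w11c.png

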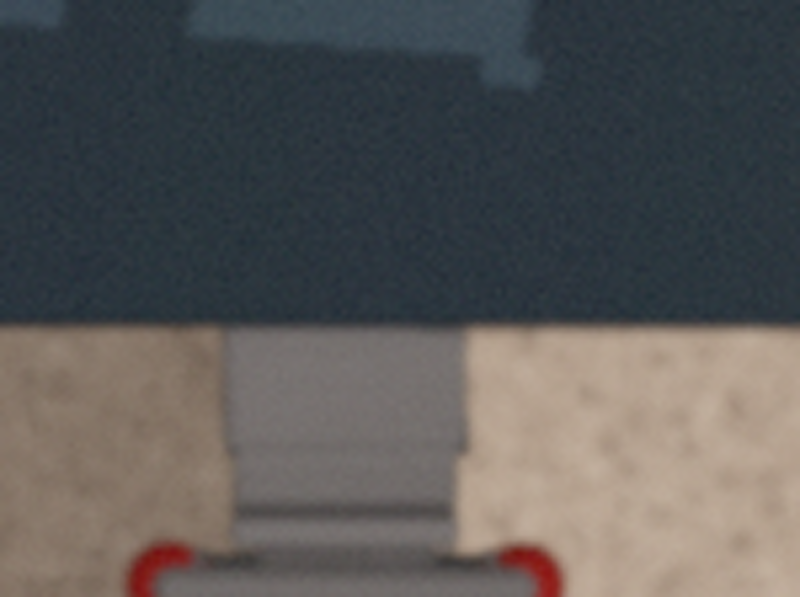

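```bash
python3 -c "
from h import *
crop('wrist11',190,170,340,282,'w11d')
"
```

```text
scale 5.333333333333333
```

View pics/w11d.png

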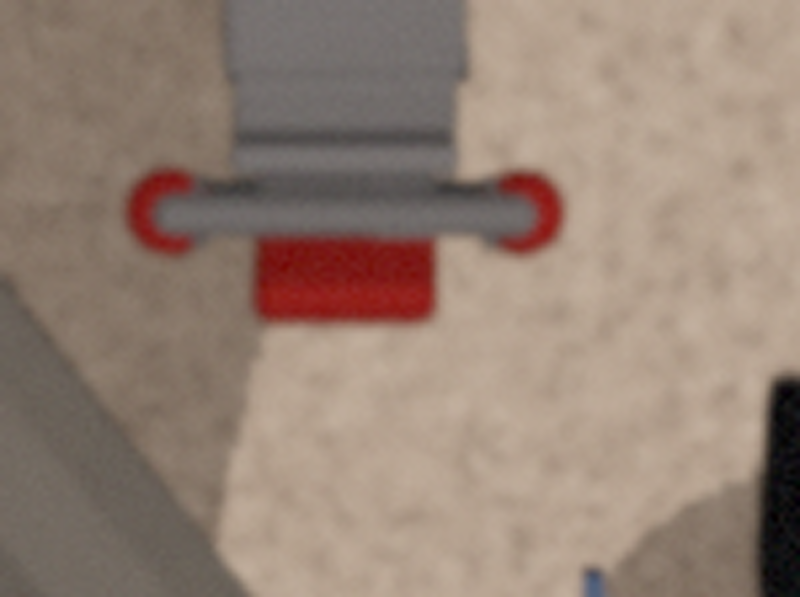

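```bash
python3 -c "
from go import *
A=load('wrist11');S=load('side11');k=16/3;m=20/3
w=lambda u,v:(190+u/k,170+v/k); s=lambda u,v:(200+u/m,180+v/m)
for n,a,b in [('L',w(168,212),s(458,488)),('R',w(521,212),s(483,366))]:
  P=tri([(A,a),(S,b)]);print(n,C(P).round(4),(proj(A,P)-a).round(1))
for z in (.141,.15,.155): print('z',z,'lip',C(atz(A,w(345,157),z)).round(4),'bar',C(atz(A,w(345,213),z)).round(4),'slot',C(atz(A,w(345,138),.141)).round(4))
print('seat proj',(proj(A,W([-.09,0,.1355]))-[190,170])*k, 'lip top', (proj(A,[W([-.099,0,.141]),W([-.095,0,.141]),W([-.085,0,.149])])-[190,170])*k)
"
```

```text
L [-0.1019  0.023   0.1388] [[0.5 1.1]]
R [-0.1025 -0.0207  0.1379] [[0.6 1.3]]
z 0.141 lip [-0.0935  0.0014  0.141 ] bar [-0.1006  0.0015  0.141 ] slot [-0.0911  0.0014  0.141 ]
z 0.15 lip [-0.091   0.0014  0.15  ] bar [-0.0978  0.0014  0.15  ] slot [-0.0911  0.0014  0.141 ]
z 0.155 lip [-0.0896  0.0013  0.155 ] bar [-0.0962  0.0014  0.155 ] slot [-0.0911  0.0014  0.141 ]
seat proj [[356.67358549 117.50694497]] lip top [[356.95170964 200.34444685]
 [356.8301114  168.73162996]
 [356.51936875 104.34743525]]
```

```bash
python3 -c "
from h import *
crop('top7',110,145,210,240,'t7d');crop('wrist7',130,60,380,110,'w7d')
"
```

```text
scale 6.315789473684211
scale 3.2
```

View pics/t7d.png

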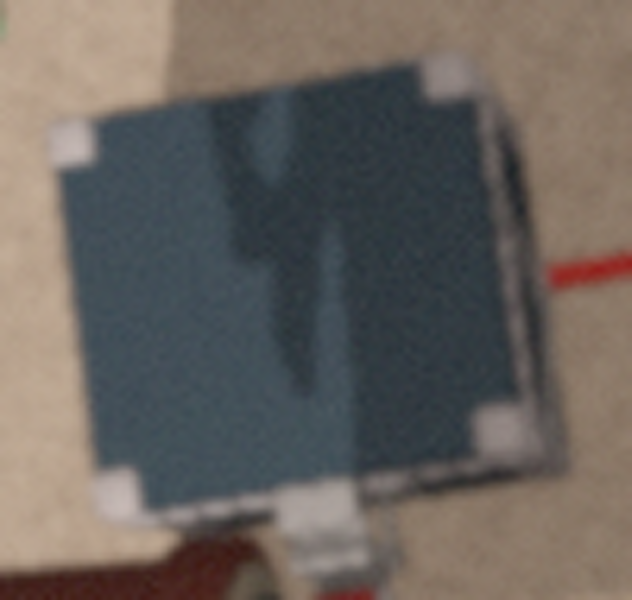

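View pics/w7d.png

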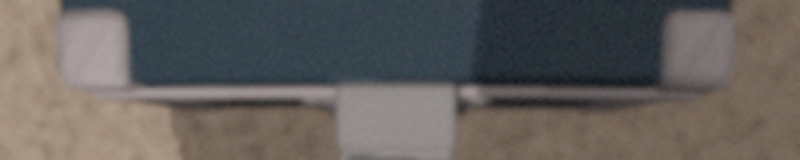

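```bash
python3 -c "
from go import *
from scipy.optimize import least_squares
T=load('top7');S=load('side7');A=load('wrist7')
t=lambda u,v:(110+u/6.3158,145+v/6.3158);s=lambda u,v:(130+u/3.63636,140+v/3.63636);w=lambda u,v:(130+u/3.2,60+v/3.2)
z=.154;FL=[-.07,.075,z];FR=[-.07,-.075,z];RL=[.07,.075,z];RR=[.07,-.075,z]
O=[(T,t(48,122),RL),(T,t(475,55),RR),(T,t(100,515),FL),(T,t(525,455),FR),(S,s(205,218),RR),(S,s(467,248),FR),(A,w(62,85),FL),(A,w(733,85),FR)]
def W3(p,P):
  c,s_=np.cos(p[2]),np.sin(p[2]);return np.array([p[0]+c*P[0]-s_*P[1],p[1]+s_*P[0]+c*P[1],P[2]])
for name,sel in [('all',range(8)),('top',range(4)),('side+wrist',[4,5,6,7]),('wrist',[6,7])]:
  f=lambda p:np.concatenate([proj(O[i][0],W3(p,O[i][2]))[0]-O[i][1] for i in sel])
  r=least_squares(f,p);print(name,r.x.round(4),(f(r.x).reshape(-1,2)).round(1).tolist())
"
```

```text
all [0.6006 0.1238 0.139 ] [[-0.0, -0.3], [-1.6, -1.2], [-0.2, -0.1], [-0.2, -1.7], [0.3, -2.0], [-0.3, -1.7], [0.4, 0.2], [-0.9, 1.1]]
top [0.5987 0.1227 0.1232] [[0.9, -0.1], [-0.6, 0.1], [-0.2, 0.3], [-0.1, -0.2]]
side+wrist [0.6008 0.1244 0.1445] [[-0.2, -1.7], [-0.7, -1.7], [0.2, 0.3], [-1.0, 0.0]]
wrist [0.601  0.124  0.1432] [[0.6, -0.0], [-0.6, -0.0]]
```

Request:
drive_tool([
  {"x": 0,"y": -0.04,"z": 0,"ax": 0,"ay": 0,"az": 0},
  {"x": 0.9,"y": -0.04,"z": 0,"ax": 0,"ay": 0,"az": 0},
  {"x": 1.8,"y": -0.04,"z": 0,"ax": 0,"ay": 0,"az": 0},
  {"x": 2.7,"y": -0.04,"z": 0,"ax": 0,"ay": 0,"az": 0},
  {"x": 3.1,"y": -0.04,"z": 0,"ax": 0,"ay": 0,"az": 0},
], hand=0.85)

```text
time: 10.08
tool_pos: [0.4932, 0.1085, 0.1208]
tool_rot: [-0.051, -0.703, -0.051, 0.708]
contact_force: [-0.0, -0.9, -1.0]
gripper_width: 0.849
```

```bash
python3 go.py -.102 0.001 .116; python3 -c "
from h import *
snap('side','side12');snap('wrist','wrist12')
crop('side12',200,160,320,250,'s12c')
"
```

```text
t 10.08 case tcp [-0.1064  0.0009  0.1208] F [-0.  -0.9 -1. ] w 0.85 q [ 0.07 -0.14  1.99 -0.    1.3   1.5 ]
shift [ 0.19  -0.003 -0.178] turn [-0.043  0.089  0.007]
scale 6.666666666666667
```

View pics/s12c.png

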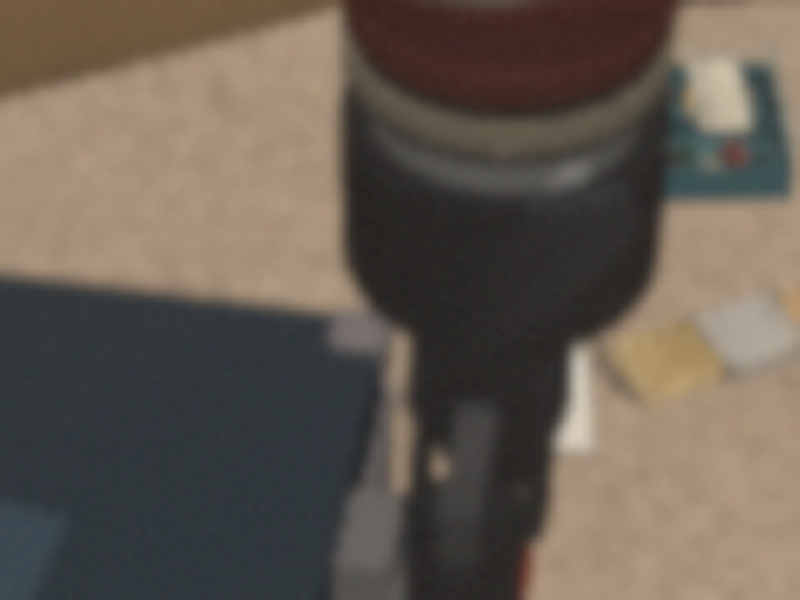

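View pics/wrist12.png

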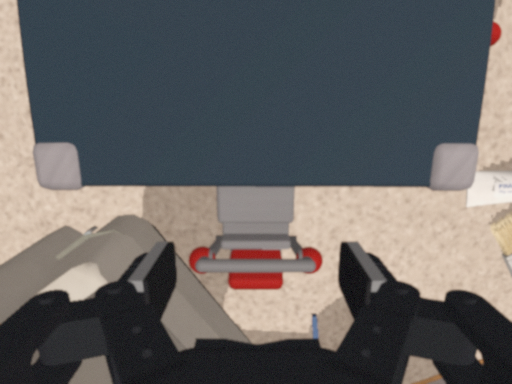

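Request:
drive_tool([
  {"x": 0.19,"y": 0,"z": -0.16,"ax": 0,"ay": 0,"az": 0},
  {"x": 0.19,"y": 0,"z": -0.16,"ax": 0,"ay": 0,"az": 0},
  {"x": 0.19,"y": 0,"z": -0.16,"ax": 0,"ay": 0,"az": 0},
])

```text
time: 10.43
tool_pos: [0.5015, 0.1096, 0.122]
tool_rot: [0.051, 0.706, 0.051, -0.705]
contact_force: [-0.6, -0.3, 0.3]
gripper_width: 0.851
```

Request:
drive_tool([
  {"x": 0,"y": 0,"z": 0,"ax": 0,"ay": 0,"az": 0},
  {"x": 0,"y": 0,"z": 0,"ax": 0,"ay": 0,"az": 0},
  {"x": 0,"y": 0,"z": 0,"ax": 0,"ay": 0,"az": 0},
  {"x": 0,"y": 0,"z": 0,"ax": 0,"ay": 0,"az": 0},
], hand=0.3)

```text
time: 10.77
tool_pos: [0.5011, 0.11, 0.1217]
tool_rot: [0.051, 0.706, 0.051, -0.705]
contact_force: [0.3, 3.1, 1.7]
gripper_width: 0.584
```

```bash
python3 go.py -.102 0.001 .116; python3 -c "
from h import *
snap('wrist','wrist13')
crop('wrist13',180,200,340,320,'w13c')
"
```

```text
t 10.77 case tcp [-0.0983  0.0013  0.1217] F [0.3 3.1 1.7] w 0.58 q [ 0.07 -0.12  1.97  0.    1.29  1.5 ]
shift [0.228 0.012 0.147] turn [-0.036 -0.02   0.008]
scale 5.0
```

View pics/w13c.png

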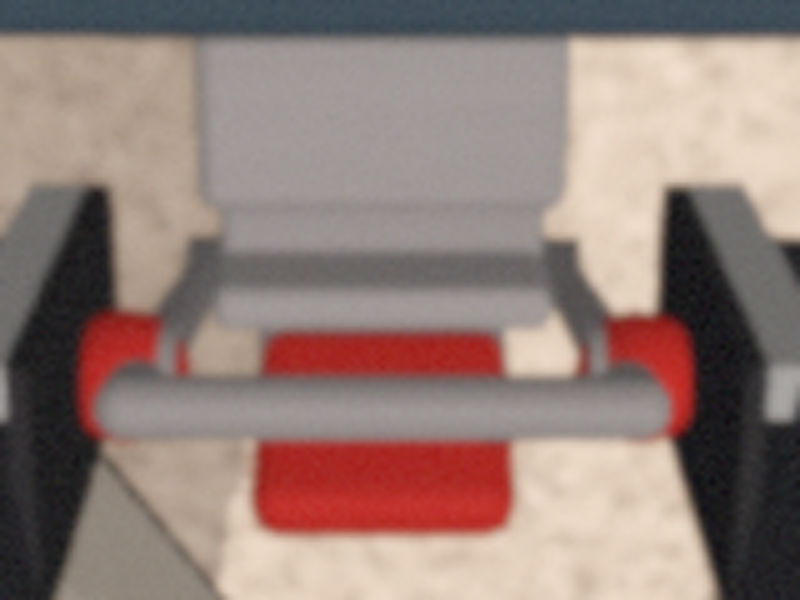

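Request:
drive_tool([
  {"x": -0.1,"y": 0,"z": 0,"ax": 0,"ay": 0,"az": 0},
  {"x": -0.14,"y": 0,"z": -0.15,"ax": 0,"ay": 0,"az": 0},
  {"x": -0.14,"y": 0,"z": -0.3,"ax": 0,"ay": 0,"az": 0},
  {"x": -0.12,"y": 0,"z": -0.42,"ax": 0,"ay": 0,"az": 0},
  {"x": -0.12,"y": 0,"z": -0.42,"ax": 0,"ay": 0,"az": 0},
])

```text
time: 11.23
tool_pos: [0.5102, 0.1113, 0.1228]
tool_rot: [-0.051, -0.704, -0.051, 0.706]
contact_force: [-4.3, 2.2, -1.5]
gripper_width: 0.583
```

```bash
python3 go.py -.088 0.001 .116; python3 -c "
from h import *
snap('wrist','wrist14');snap('side','side14')
crop('wrist14',180,200,340,320,'w14c');crop('side14',200,180,320,270,'s14c')
"
```

```text
t 11.23 case tcp [-0.0892  0.0012  0.1228] F [-4.3  2.2 -1.5] w 0.58 q [ 0.07 -0.1   1.95  0.    1.3   1.5 ]
shift [ 0.273  0.007 -0.047] turn [-0.037  0.038  0.009]
scale 5.0
scale 6.666666666666667
```

View pics/w14c.png

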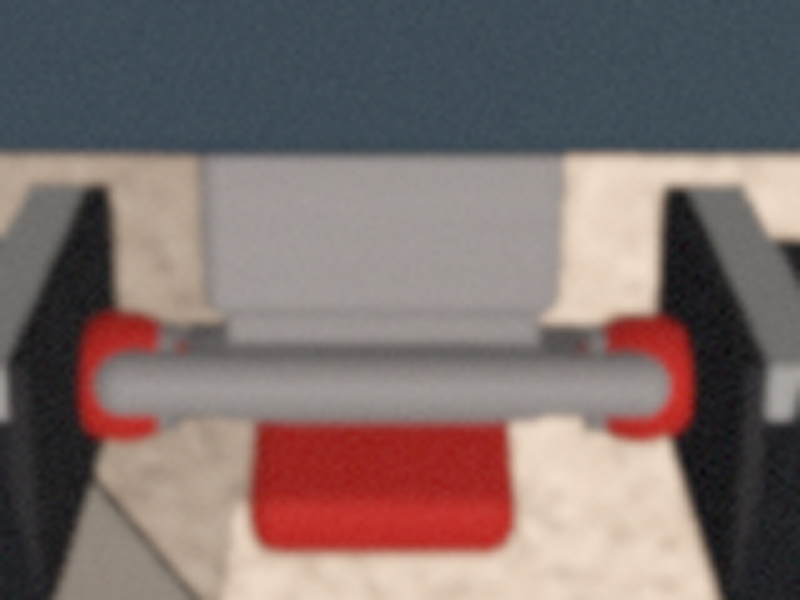

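View pics/s14c.png

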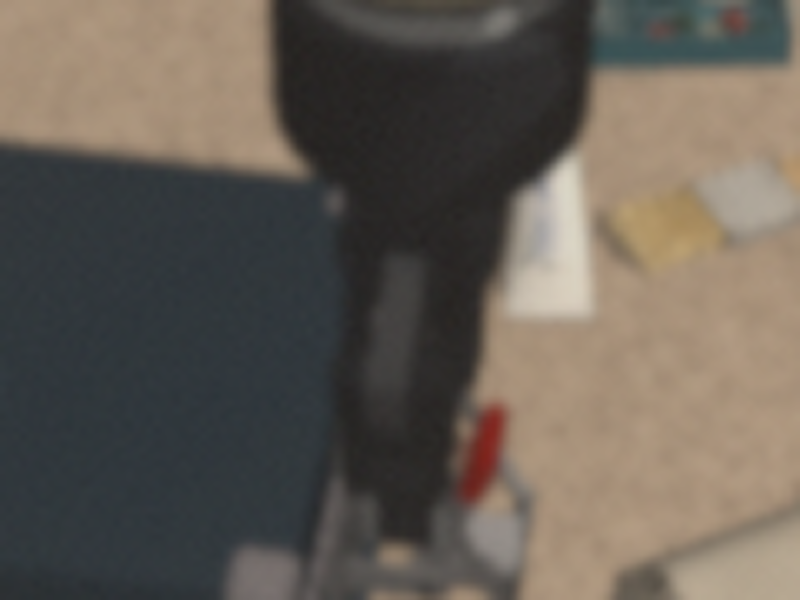

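```bash
python3 -c "
from go import *
for fn,rows in [('wrist13',(305,407)),('wrist14',(None,380))]:
  A=load(fn);w=lambda v:(180+385/5,200+v/5)
  if rows[0]:
    print(fn,'lip mid',C(atz(A,w(rows[0]),.141)).round(4),'lip edges',C(atz(A,w(285),.141))[0].round(4),C(atz(A,w(325),.141))[0].round(4),'blockfront@.149',C(atz(A,w(205),.149))[0].round(4))
  else: print('blockfront@.149',C(atz(A,w(310),.149))[0].round(4))
  for z in (.147,.149,.151): print('bar',z,C(atz(A,w(rows[1]),z)).round(4))
"
```

```text
wrist13 lip mid [-0.0934  0.0013  0.141 ] lip edges -0.0916 -0.0952 blockfront@.149 -0.0812
bar 0.147 [-0.0993  0.0013  0.147 ]
bar 0.149 [-0.0982  0.0013  0.149 ]
bar 0.151 [-0.0971  0.0013  0.151 ]
blockfront@.149 -0.0811
bar 0.147 [-0.0882  0.0012  0.147 ]
bar 0.149 [-0.0871  0.0012  0.149 ]
bar 0.151 [-0.086   0.0012  0.151 ]
```

Request:
drive_tool([
  {"x": 0.08,"y": 0,"z": -0.04,"ax": 0,"ay": 0,"az": 0},
  {"x": 0.16,"y": 0,"z": -0.05,"ax": 0,"ay": 0,"az": 0},
  {"x": 0.24,"y": 0,"z": -0.06,"ax": 0,"ay": 0,"az": 0},
  {"x": 0.32,"y": 0,"z": -0.07,"ax": 0,"ay": 0,"az": 0},
])

```text
time: 11.67
tool_pos: [0.5124, 0.1116, 0.116]
tool_rot: [-0.051, -0.705, -0.051, 0.706]
contact_force: [-5.4, 3.4, 1.9]
gripper_width: 0.581
```

```bash
python3 go.py -.088 0.001 .110; python3 -c "
from h import *
snap('wrist','wrist15')
crop('wrist15',180,200,340,320,'w15c')
"
```

```text
t 11.67 case tcp [-0.0869  0.0012  0.116 ] F [-5.4  3.4  1.9] w 0.58 q [ 0.07 -0.09  1.95  0.    1.28  1.5 ]
shift [0.24  0.008 0.042] turn [-0.037  0.017  0.009]
scale 5.0
```

View pics/w15c.png

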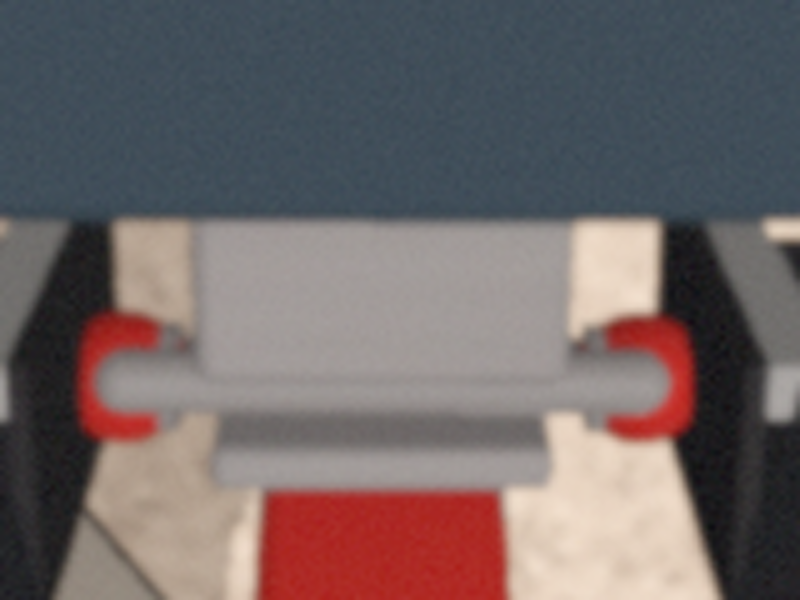

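Request:
drive_tool([
  {"x": 0.06,"y": 0,"z": 0.03,"ax": 0,"ay": 0,"az": 0},
  {"x": 0.14,"y": 0,"z": 0.04,"ax": 0,"ay": 0,"az": 0},
  {"x": 0.22,"y": 0,"z": 0.04,"ax": 0,"ay": 0,"az": 0},
  {"x": 0.28,"y": 0,"z": 0.04,"ax": 0,"ay": 0,"az": 0},
])

```text
time: 12.05
tool_pos: [0.5122, 0.1116, 0.1091]
tool_rot: [0.051, 0.706, 0.051, -0.705]
contact_force: [-1.0, 4.8, 2.3]
gripper_width: 0.58
```

```bash
python3 go.py -.088 0.001 .108; python3 -c "
from h import *
snap('wrist','wrist16')
crop('wrist16',180,200,340,320,'w16c')
"
```

```text
t 12.05 case tcp [-0.0871  0.0012  0.1091] F [-1.   4.8  2.3] w 0.58 q [ 0.07 -0.08  1.96  0.    1.26  1.5 ]
shift [0.045 0.008 0.035] turn [-0.037 -0.014  0.008]
scale 5.0
```

View pics/w16c.png

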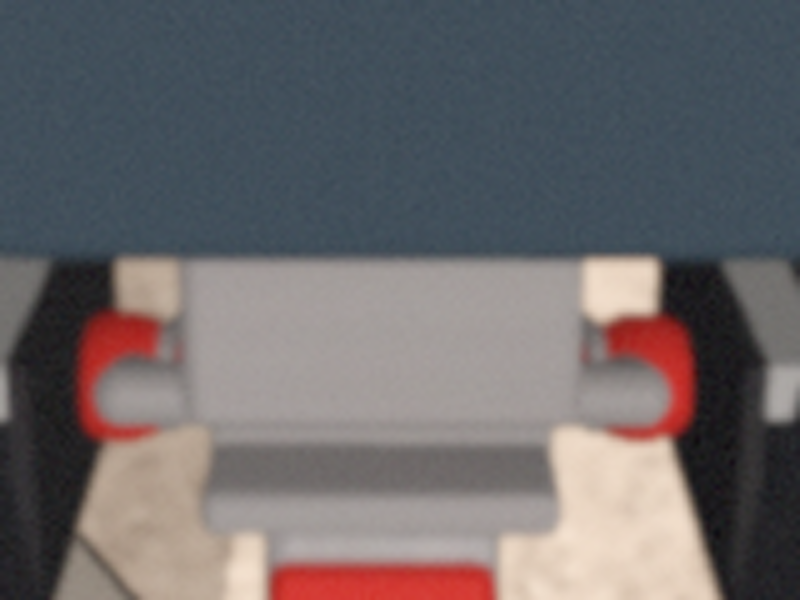

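Request:
drive_tool([
  {"x": 0.05,"y": 0,"z": 0.02,"ax": 0,"ay": 0,"az": 0},
  {"x": 0.1,"y": 0,"z": 0.03,"ax": 0,"ay": 0,"az": 0},
  {"x": 0.12,"y": 0,"z": 0.03,"ax": 0,"ay": 0,"az": 0},
])

```text
time: 12.35
tool_pos: [0.5124, 0.1116, 0.1072]
tool_rot: [0.051, 0.706, 0.051, -0.704]
contact_force: [-2.7, 5.4, 6.3]
gripper_width: 0.581
```

```bash
python3 go.py -.088 0.001 .108; python3 -c "
from h import *
snap('wrist','wrist17');snap('side','side17');snap('top','top17')
crop('wrist17',180,200,340,320,'w17c');crop('side17',200,200,320,290,'s17c')
"
```

```text
t 12.35 case tcp [-0.087   0.0012  0.1072] F [-2.7  5.4  6.3] w 0.58 q [ 0.07 -0.08  1.96  0.    1.26  1.5 ]
shift [-0.033  0.007  0.041] turn [-0.037 -0.04   0.008]
scale 5.0
scale 6.666666666666667
```

View pics/w17c.png

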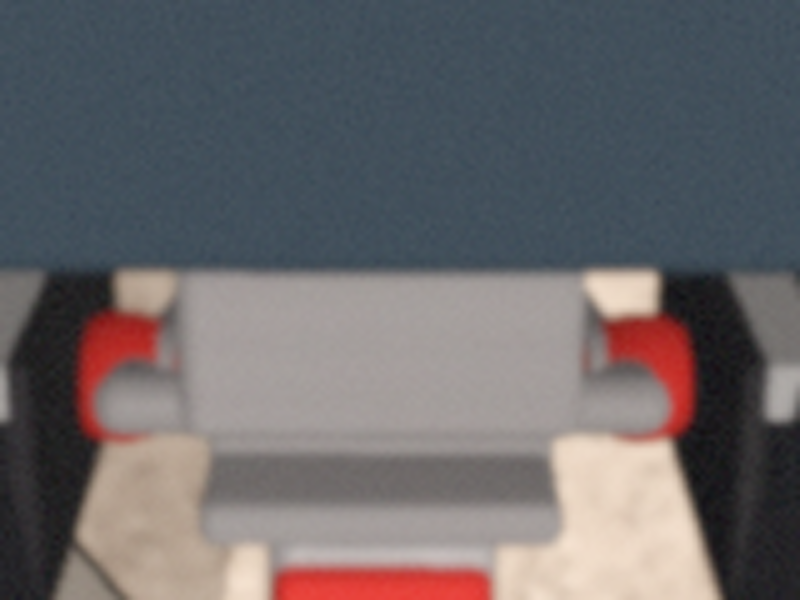

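View pics/s17c.png

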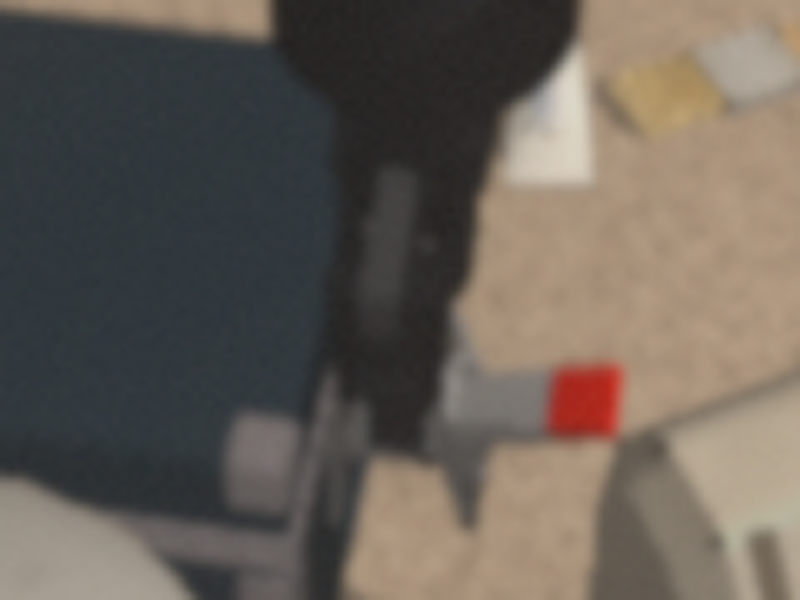

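```bash
python3 -c "
from go import *
S=load('side17')
for th in (.3,.5,.7,.9,1.1,1.3):
  e=th-np.radians(25);print(th,(proj(S,W([-.094-.042*np.cos(e),0.001,.09+.042*np.sin(e)]))-[200,200])*20/3)
"
```

```text
0.3 [[582.99003068 437.60682561]]
0.5 [[585.7239442  418.58176625]]
0.7 [[582.36773261 398.73644462]]
0.9 [[572.92506044 378.88164772]]
1.1 [[557.67298752 359.86300492]]
1.3 [[537.16880507 342.51939429]]
```

Request:
drive_tool([
  {"x": 0,"y": 0,"z": 0,"ax": 0,"ay": 0,"az": 0},
  {"x": 0,"y": 0,"z": 0,"ax": 0,"ay": 0,"az": 0},
  {"x": 0,"y": 0,"z": 0,"ax": 0,"ay": 0,"az": 0},
  {"x": -1,"y": 0,"z": 0,"ax": 0,"ay": 0,"az": 0},
  {"x": -2.5,"y": 0,"z": 0,"ax": 0,"ay": 0,"az": 0},
], hand=0.85)

```text
time: 12.92
tool_pos: [0.508, 0.1102, 0.1641]
tool_rot: [-0.051, -0.702, -0.051, 0.709]
contact_force: [0.4, -0.1, 0.6]
gripper_width: 0.851
```

Request:
drive_tool([
  {"x": -1.0,"y": 0,"z": 0.3,"ax": 0,"ay": 0,"az": 0},
  {"x": -1.0,"y": 0,"z": 1.2,"ax": 0,"ay": 0,"az": 0},
  {"x": -1.0,"y": 0,"z": 1.8,"ax": 0,"ay": 0,"az": 0},
  {"x": -1.0,"y": 0,"z": 1.8,"ax": 0,"ay": 0,"az": 0},
], hand=0)

```text
time: 13.25
tool_pos: [0.4654, 0.104, 0.1939]
tool_rot: [0.051, 0.706, 0.051, -0.705]
contact_force: [-0.9, -0.1, -0.6]
gripper_width: 0.282
```

```bash
python3 go.py -.132 0.001 .128; python3 -c "
from h import *
snap('wrist','wrist18');snap('side','side18');snap('top','top18')
crop('wrist18',180,70,340,190,'w18c');crop('side18',200,200,320,290,'s18c')
"
```

```text
t 13.25 case tcp [-0.1345  0.0006  0.1939] F [-0.9 -0.1 -0.6] w 0.28 q [ 0.06 -0.29  1.99 -0.    1.44  1.49]
shift [ 2.635 -0.019 -0.097] turn [-0.039 -0.015 -0.013]
scale 5.0
scale 6.666666666666667
```

View pics/w18c.png

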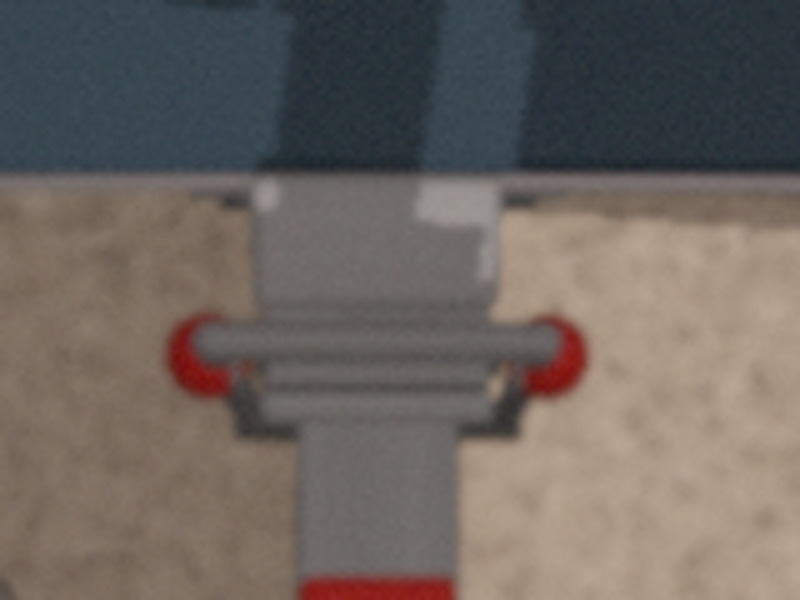

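View pics/s18c.png

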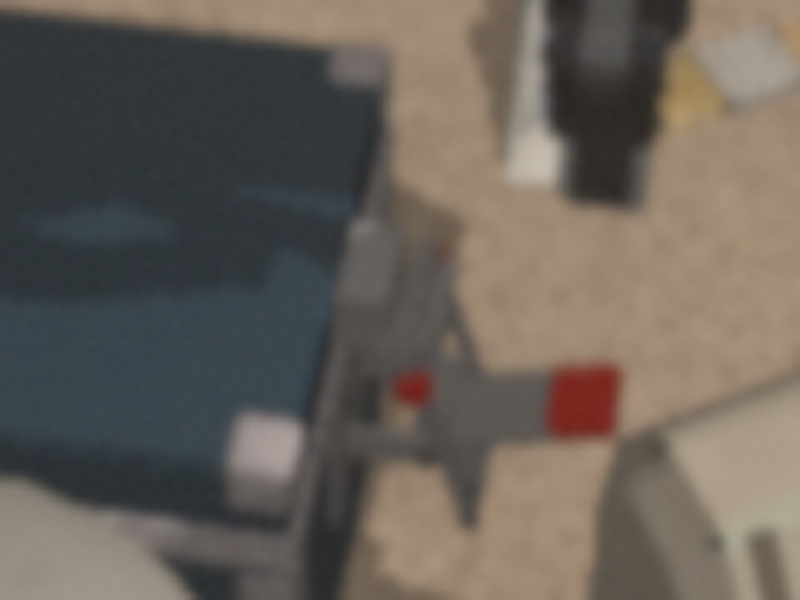

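Request:
drive_tool([
  {"x": 0,"y": 0.14,"z": 0.5,"ax": 0,"ay": 0,"az": -1.4},
  {"x": 0,"y": 0.14,"z": 0.5,"ax": 0,"ay": 0,"az": -2.8},
  {"x": 0,"y": 0.14,"z": 0.5,"ax": 0,"ay": 0,"az": -4.2},
  {"x": 0,"y": 0.14,"z": 0.5,"ax": 0,"ay": 0,"az": -5},
  {"x": 0,"y": 0.14,"z": 0.5,"ax": 0,"ay": 0,"az": -5},
], hand=0)

```text
time: 13.82
tool_pos: [0.455, 0.0972, 0.1915]
tool_rot: [0.105, -0.677, -0.201, 0.7]
contact_force: [-0.5, -0.2, -0.4]
gripper_width: -0.001
```

```bash
cat > go2.py <<'E'
import sys
from go import *
a=[float(x) for x in sys.argv[1:]]; s=st()
print('t',round(s['time'],2),'case tcp',C(s['tool_pos']).round(4),'F',s['contact_force'].round(1),'w',round(s['gripper_width'],2),'q',s['joint_pos'].round(2))
print('shift',delta(W(a[:3]),RT(0)*R.from_rotvec([0,0,np.radians(-25)]),s))
E
python3 go2.py -.147 -.003 .12; python3 -c "
from h import *
snap('wrist','wrist19');snap('side','side19')
crop('side19',200,150,350,262,'s19c')
"
```

```text
t 13.82 case tcp [-0.1458 -0.0046  0.1915] F [-0.5 -0.2 -0.4] w -0.0 q [-0.2  -0.28  2.03  0.41  1.55  1.19]
shift (array([2.619, 1.154, 0.037]), array([-0.096, -0.003,  0.015]))
scale 5.333333333333333
```

View pics/s19c.png

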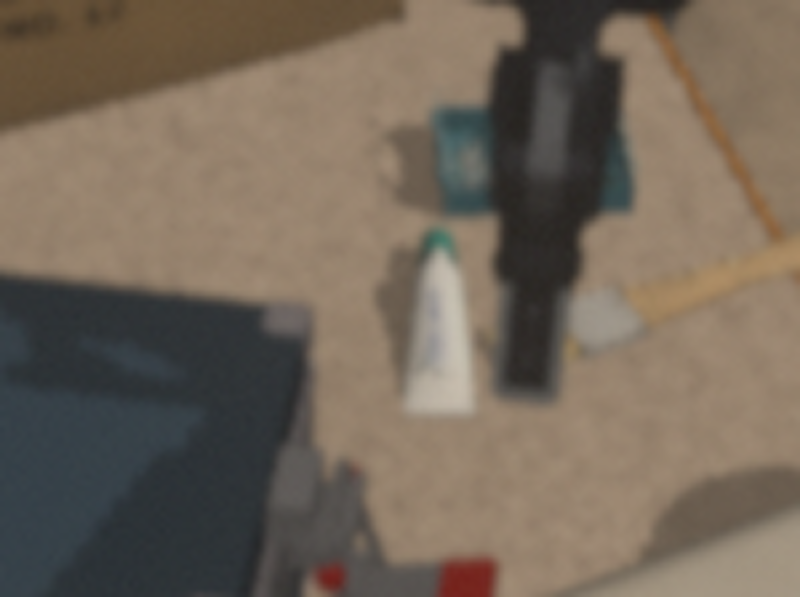

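View pics/wrist19.png

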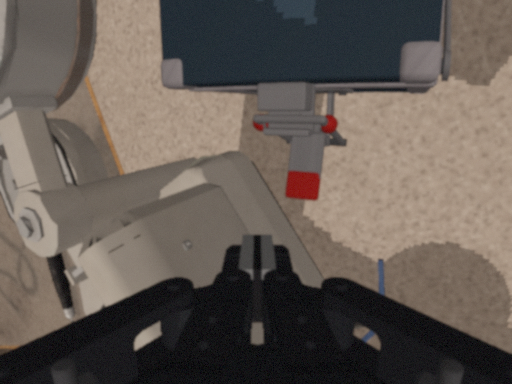

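Request:
drive_tool([
  {"x": 1.3,"y": 0.57,"z": 0,"ax": -0.1,"ay": 0,"az": 0},
  {"x": 2.4,"y": 1.05,"z": 0.03,"ax": -0.1,"ay": 0,"az": 0},
  {"x": 2.6,"y": 1.15,"z": 0.03,"ax": -0.1,"ay": 0,"az": 0},
])

```text
time: 14.17
tool_pos: [0.4505, 0.1018, 0.1176]
tool_rot: [0.1, -0.675, -0.206, 0.702]
contact_force: [-0.9, -0.1, 0.1]
gripper_width: -0.001
```

```bash
python3 go2.py -.147 -.003 .10; python3 -c "
from h import *
snap('wrist','wrist20');snap('side','side20')
crop('side20',200,180,350,292,'s20c')
"
```

```text
t 14.17 case tcp [-0.1497  0.0006  0.1176] F [-0.9 -0.1  0.1] w -0.0 q [-0.19 -0.2   2.09  0.41  1.42  1.13]
shift (array([ 0.578,  0.427, -0.108]), array([0.051, 0.076, 0.004]))
scale 5.333333333333333
```

View pics/s20c.png

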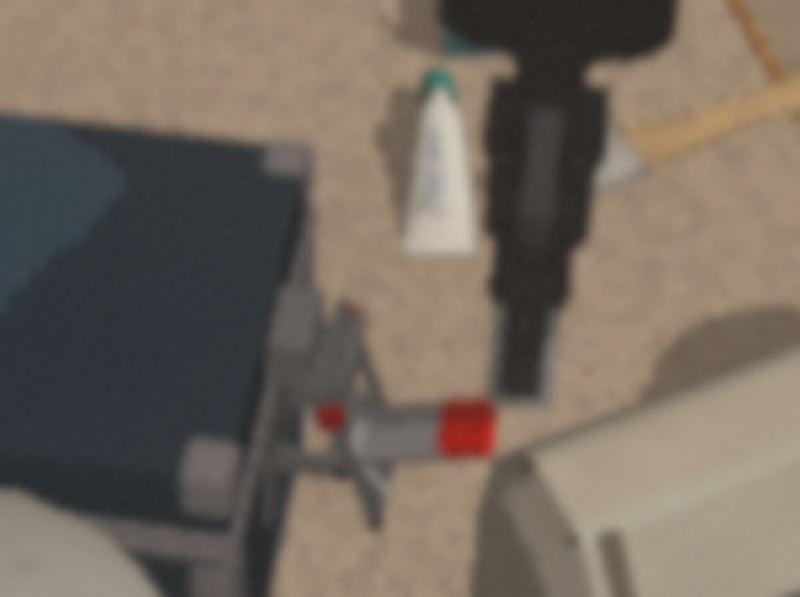

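View pics/wrist20.png

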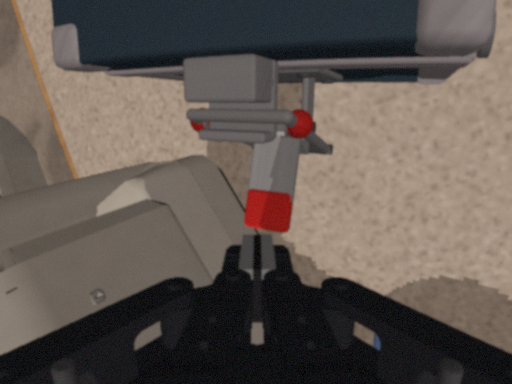

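Request:
drive_tool([
  {"x": -0.1,"y": 0.05,"z": -0.54,"ax": 0,"ay": 0,"az": 0},
  {"x": -0.1,"y": 0.1,"z": -0.54,"ax": 0,"ay": 0,"az": 0},
  {"x": -0.1,"y": 0.1,"z": -0.54,"ax": 0,"ay": 0,"az": 0},
])

```text
time: 14.52
tool_pos: [0.4691, 0.0994, 0.1258]
tool_rot: [0.099, -0.679, -0.206, 0.698]
contact_force: [-0.5, 0.2, -0.0]
gripper_width: -0.003
```

```bash
python3 go2.py -.136 -.002 .10; python3 -c "
from h import *
snap('wrist','wrist21');snap('side','side21')
crop('side21',200,180,350,292,'s21c')
"
```

```text
t 14.52 case tcp [-0.1316 -0.0046  0.1258] F [-0.5  0.2 -0. ] w -0.0 q [-0.19 -0.17  2.05  0.42  1.42  1.13]
shift (array([0.977, 0.34 , 0.182]), array([ 0.093, -0.046, -0.017]))
scale 5.333333333333333
```

View pics/s21c.png

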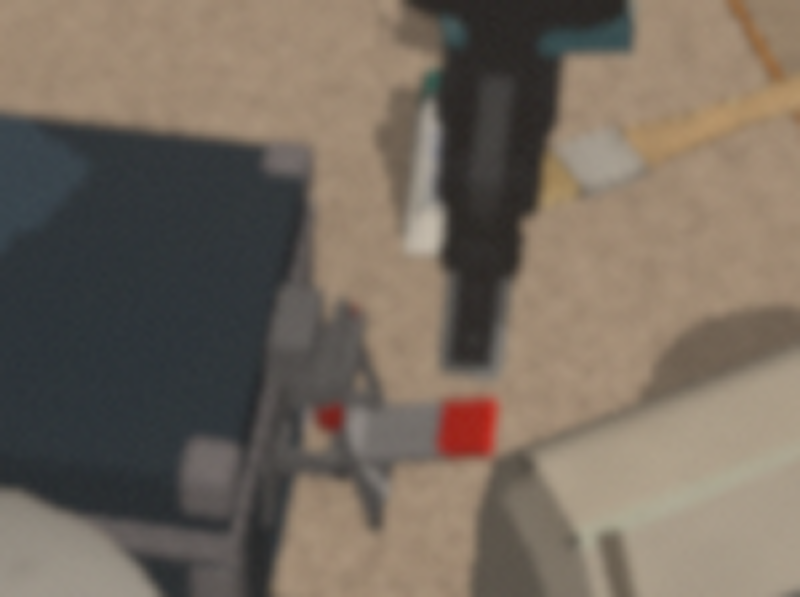

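View pics/wrist21.png

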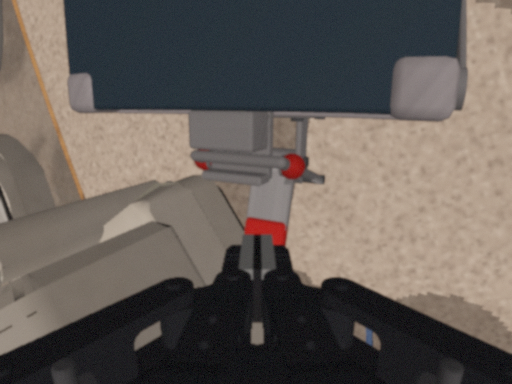

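Request:
drive_tool([
  {"x": 0.2,"y": 0.07,"z": 0.1,"ax": 0,"ay": 0,"az": 0},
  {"x": 0.4,"y": 0.12,"z": 0.15,"ax": 0,"ay": 0,"az": 0},
  {"x": 0.6,"y": 0.2,"z": 0.15,"ax": 0,"ay": 0,"az": 0},
  {"x": 0.8,"y": 0.28,"z": 0.15,"ax": 0,"ay": 0,"az": 0},
  {"x": 1.0,"y": 0.37,"z": 0.15,"ax": 0,"ay": 0,"az": 0},
])

```text
time: 15.03
tool_pos: [0.463, 0.1011, 0.0962]
tool_rot: [0.1, -0.678, -0.206, 0.699]
contact_force: [-2.0, -0.1, 2.1]
gripper_width: 0.001
```

```bash
python3 go2.py -.136 -.002 .085; python3 -c "
from h import *
snap('side','side22')
crop('side22',200,180,350,292,'s22c')
"
```

```text
t 15.03 case tcp [-0.1373 -0.0019  0.0962] F [-2.  -0.1  2.1] w 0.0 q [-0.19 -0.14  2.08  0.42  1.37  1.11]
shift (array([ 0.405,  0.192, -0.052]), array([ 0.064, -0.006,  0.004]))
scale 5.333333333333333
```

View pics/s22c.png

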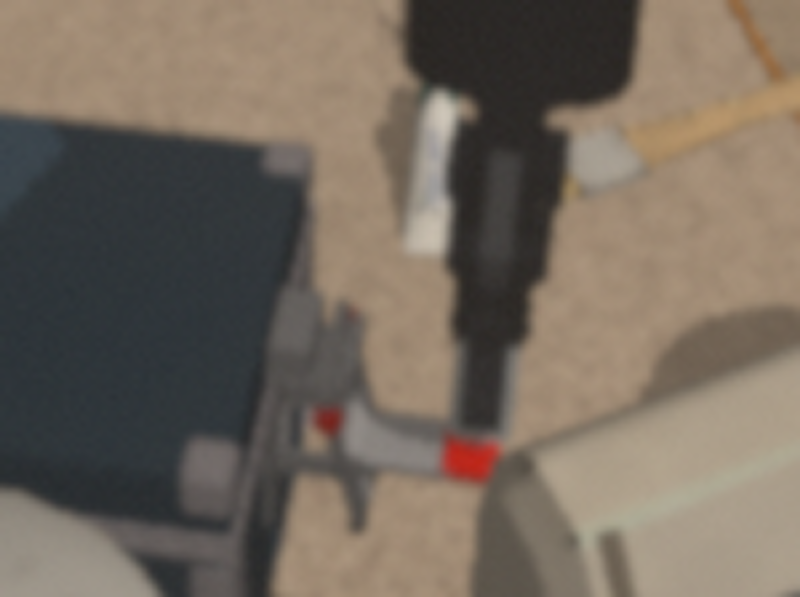

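Request:
drive_tool([
  {"x": 0.15,"y": 0.07,"z": 0,"ax": 0,"ay": 0,"az": 0},
  {"x": 0.3,"y": 0.14,"z": 0,"ax": 0,"ay": 0,"az": 0},
  {"x": 0.45,"y": 0.21,"z": 0,"ax": 0,"ay": 0,"az": 0},
  {"x": 0.6,"y": 0.28,"z": 0,"ax": 0,"ay": 0,"az": 0},
])

```text
time: 15.42
tool_pos: [0.4639, 0.1009, 0.0801]
tool_rot: [0.1, -0.678, -0.205, 0.698]
contact_force: [-0.1, -0.1, 0.2]
gripper_width: 0.002
```

```bash
python3 go2.py -.136 -.002 .078; python3 -c "
from h import *
snap('side','side23');snap('wrist','wrist23')
crop('side23',200,180,350,292,'s23c')
"
```

```text
t 15.42 case tcp [-0.1365 -0.0022  0.0801] F [-0.1 -0.1  0.2] w 0.0 q [-0.19 -0.11  2.09  0.42  1.34  1.09]
shift (array([ 0.078,  0.026, -0.019]), array([ 0.067, -0.024, -0.003]))
scale 5.333333333333333
```

View pics/s23c.png

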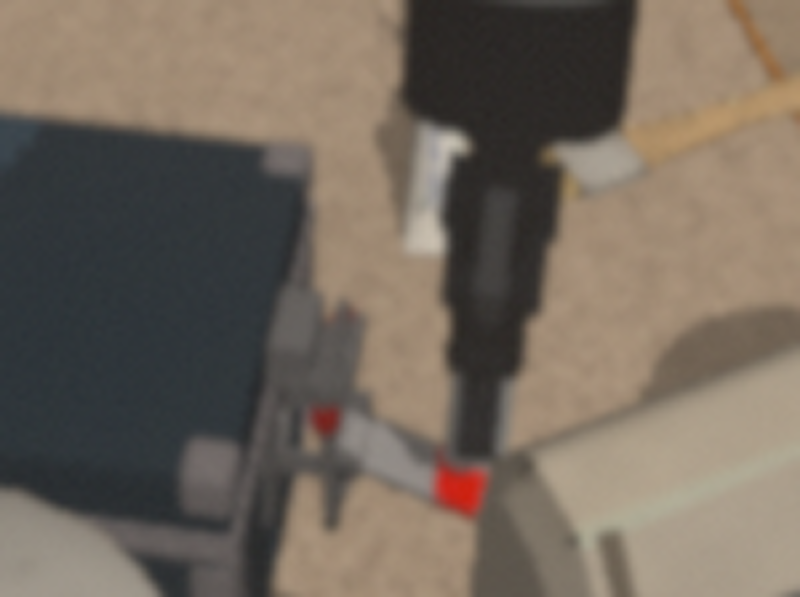

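View pics/wrist23.png

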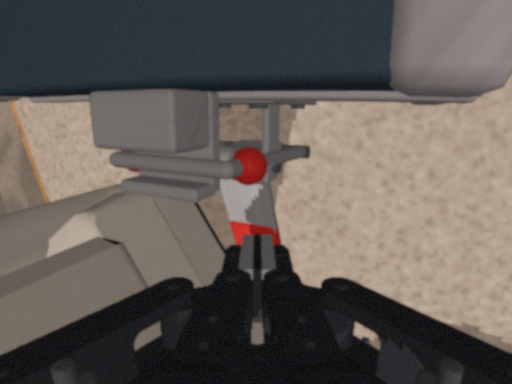

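Request:
drive_tool([
  {"x": 0.08,"y": 0.04,"z": 0,"ax": 0,"ay": 0,"az": 0},
  {"x": 0.16,"y": 0.08,"z": 0,"ax": 0,"ay": 0,"az": 0},
  {"x": 0.2,"y": 0.1,"z": 0,"ax": 0,"ay": 0,"az": 0},
])

```text
time: 15.77
tool_pos: [0.464, 0.101, 0.0778]
tool_rot: [0.1, -0.677, -0.207, 0.699]
contact_force: [-10.8, -3.6, 22.8]
gripper_width: -0.003
```

```bash
python3 go2.py -.136 -.002 .078
```

```text
t 15.77 case tcp [-0.1363 -0.0022  0.0778] F [-10.8  -3.6  22.8] w -0.0 q [-0.19 -0.11  2.09  0.42  1.34  1.09]
shift (array([-0.003, -0.009, -0.013]), array([0.088, 0.002, 0.027]))
```

Firm at the stop. Retreat up and right, then check.

Request:
drive_tool([
  {"x": -0.4,"y": -0.15,"z": 0.05,"ax": 0,"ay": 0,"az": 0},
  {"x": -1.6,"y": -0.6,"z": 0.1,"ax": 0,"ay": 0,"az": 0},
  {"x": -3,"y": -1,"z": 0.1,"ax": 0,"ay": 0,"az": 0},
  {"x": -4.5,"y": -1,"z": 0.1,"ax": 0,"ay": 0,"az": 0},
  {"x": -6,"y": -1,"z": 0.1,"ax": 0,"ay": 0,"az": 0},
])

```text
time: 16.18
tool_pos: [0.4664, 0.06, 0.2229]
tool_rot: [0.099, -0.678, -0.206, 0.699]
contact_force: [1.3, 0.1, -0.7]
gripper_width: -0.001
```

Request:
drive_tool([
  {"x": 0,"y": 2,"z": 0,"ax": 0,"ay": 0,"az": 0},
  {"x": 0,"y": 4,"z": 0,"ax": 0,"ay": 0,"az": 0},
  {"x": 0,"y": 4,"z": 0,"ax": 0,"ay": 0,"az": 0},
  {"x": 0,"y": 4,"z": 0,"ax": 0,"ay": 0,"az": 0},
  {"x": 0,"y": 4,"z": 0,"ax": 0,"ay": 0,"az": 0},
])

```text
time: 16.6
tool_pos: [0.4805, -0.0297, 0.1786]
tool_rot: [0.101, -0.678, -0.205, 0.699]
contact_force: [0.5, 0.6, 0.3]
gripper_width: -0.001
```

```bash
python3 go2.py -.136 -.002 .078; python3 -c "
from go import *
for n in ('side','wrist','top'): snap(n,n+'24')
crop('side24',190,180,310,270,'s24c')
S=load('side24')
for th in (0,.1,.2,.3,.44):
  e=th-np.radians(25);print(th,(proj(S,W([-.094-.042*np.cos(e),0.001,.09+.042*np.sin(e)]))-[190,180])*20/3)
a,b=cv2.imread('pics/top0.png'),cv2.imread('pics/top24.png');cv2.imwrite('pics/cmp.png',np.hstack([a[170:300,190:340],b[170:300,190:340]]).repeat(2,0).repeat(2,1))
"
```

```text
t 16.6 case tcp [-0.1393 -0.1339  0.1786] F [0.5 0.6 0.3] w -0.0 q [-0.43 -0.14  1.94  0.36  1.6   0.95]
shift (array([ 5.881, -3.075, -0.135]), array([ 0.044, -0.014,  0.013]))
scale 6.666666666666667
0 [[634.74025024 596.34244747]]
0.1 [[641.08059081 588.40317573]]
0.2 [[646.0744209 579.9098297]]
0.3 [[649.65669734 570.94015895]]
0.44 [[652.20323123 557.74409293]]
```

View pics/s24c.png

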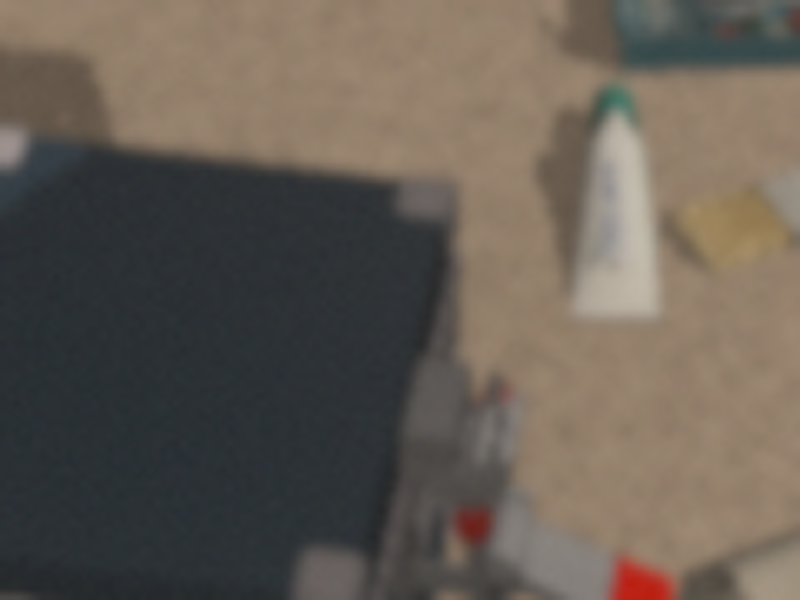

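View pics/wrist24.png

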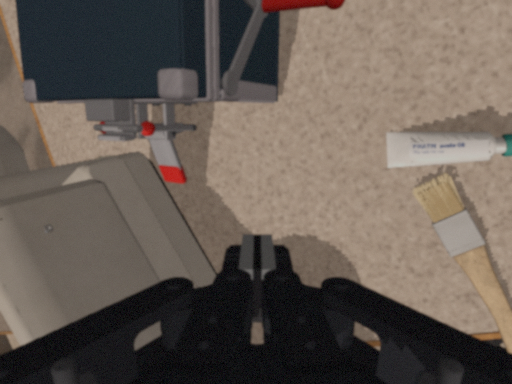

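View pics/cmp.png

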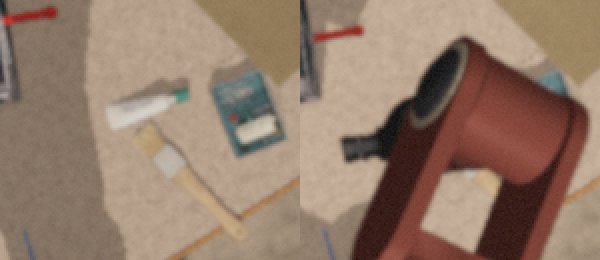

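```bash
python3 -c "
from go import *
crop('side24',220,230,320,300,'s24d')
S=load('side24')
for th in (0,.2,.44):
  e=th-np.radians(25);print(th,(proj(S,W([-.094-.042*np.cos(e),0.001,.09+.042*np.sin(e)]))-[220,230])*8, (proj(S,W([-.094,0.001,.09]))-[220,230])*8)
a,b=cv2.imread('pics/side0.png'),cv2.imread('pics/side24.png');cv2.imwrite('pics/cmp2.png',np.hstack([a[150:250,260:370],b[150:250,260:370]]).repeat(3,0).repeat(3,1))
"
```

```text
scale 8.0
0 [[521.68830028 315.61093697]] [[361.25335747 246.65784503]]
0.2 [[535.28930509 295.89179564]] [[361.25335747 246.65784503]]
0.44 [[542.64387748 269.29291152]] [[361.25335747 246.65784503]]
```

View pics/s24d.png

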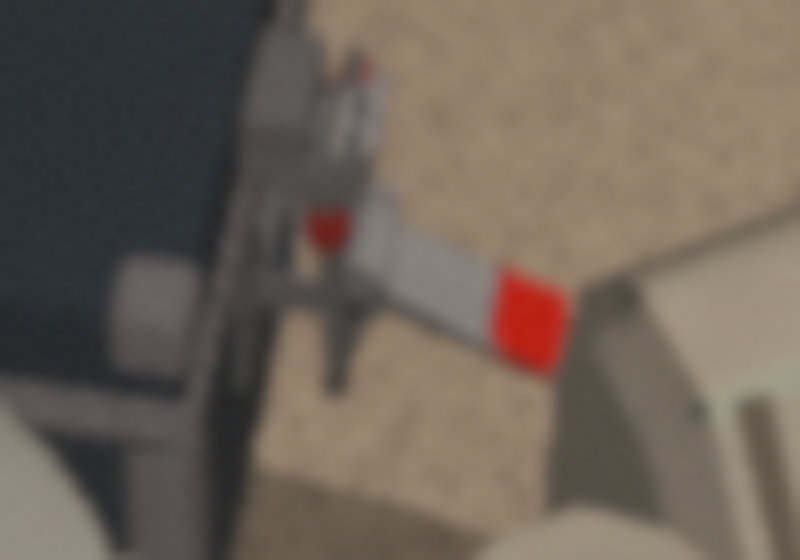

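View pics/cmp2.png

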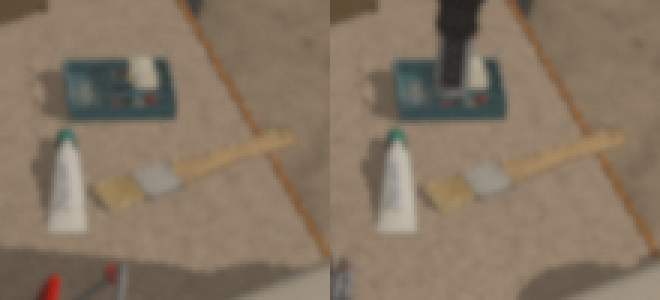

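```bash
python3 -c "
from plant import workorder
print(workorder.job_done())"
```

```text
the job is handed in; nothing more can be done
None
```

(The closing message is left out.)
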